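# Reassemble a sawn dental working model in its tray and set the upper cast in bite

### The job

The sawn lower working model has been taken apart. Put its four tan stone sections back into the dark horseshoe tray, each upright and fully home in the pocket that it fits: the front-teeth section in the bow, the long section in the arm that has one undivided pocket, the two-molar section at the rear end of the other arm, and the section with the single prepared stump between the molars and the front teeth. Then set the white upper cast on top of them, teeth down as it stands now, arch squarely over arch and front over front, let go, and leave the wax tin, the glass dish and the box of wheels where they are.

Things in the scene. Friction and masses are not known exactly. Their poses are not given: they have to be found in the camera images.
- model_tray: Fixed dark horseshoe tray, 92 (y) x 66 (x) x 15 mm. Origin on the bench at its middle, z up; bow to -x, arms to +x, undivided arm at -y. Its trough (floor 4 mm, rim 15 mm up) has 4 pockets with sloping walls between low webs; 1.5 mm play round a seated section, which slides in from 3 to 4 mm aside but stands proud if turned round. About 40 mm free between the arms' seated ridges.
- front_section: Tan stone, curved, six front teeth, 36 x 22 mm, 22 g. Tapered foot 14 mm high, then a gum ridge (12 mm thick unless told) up to 32 mm: grip that, fingertips 16 to 20 mm up. Origin: underside mid-length; axes parallel to the tray's when seated. Convex side to -x, straight back; grip along x, from -5 to +7 mm. Seated: (-27, 0, 4) mm in the tray's frame.
- stump_section: Tan stone, the smallest, a 20 x 18 mm wedge, one smooth stump, 29 mm high, 14 g. Tapered foot 14 mm high, then a gum ridge (12 mm thick unless told) up to 32 mm: grip that, fingertips 16 to 20 mm up. Origin: underside mid-length; axes parallel to the tray's when seated. Its ridge is 14 mm thick to 23 mm up. Outer side, and grip line, 2.187 rad from its x. Seated: (-14.7, 21.5, 4) mm in tray.
- molar_section: Tan stone, two molars, 29 mm long, 21 mm wide, 22 g. Tapered foot 14 mm high, then a gum ridge (12 mm thick unless told) up to 32 mm: grip that, fingertips 16 to 20 mm up. Origin: underside mid-length; axes parallel to the tray's when seated. Outer side, and grip line across the ridge, 1.729 rad from its x. Seated: (6.1, 29.3, 4) mm in the tray's frame.
- right_section: Tan stone, the longest, 47 mm, curved, two premolars and two molars, 34 g. Tapered foot 14 mm high, then a gum ridge (12 mm thick unless told) up to 32 mm: grip that, fingertips 16 to 20 mm up. Origin: underside mid-length; axes parallel to the tray's when seated. Outer side, and grip line across the ridge, -1.866 rad from its x. Seated: (-2.4, -27.4, 4) mm in the tray.
- upper_cast: White plaster, teeth down, flat base on top, 61 (x) x 60 (y) x 38 mm high, 120 g. Origin at tooth-tip height under the base's middle; blunt point over the front teeth to -x, straight heel to +x. Grip the parallel base sides, 60 mm apart along y, at x -4 to +20 mm, 18 to 38 mm up (the gum juts out lower down). In bite: (0, 0, 36) mm in the tray's frame, same yaw.
- upper_front (a point): Front edge of the upper cast's base, on its top, at the blunt point above the front teeth: 35 mm in -x and 38 mm above the cast's origin.
- wax_tin: Round grey wax tin, 64 mm across, 22 mm high, a bystander. Origin: centre of the underside.
- dappen_dish: Small light blue octagonal glass dish, 33 mm across, 27 mm high, a bystander. Origin: centre of the underside.
- wheel_box: Small flat clear-lidded box of polishing wheels, 36 x 50 x 16 mm, a bystander. Origin: centre of the underside.

How it is judged:
By the outcome, as a careful person would: the job done as asked, in the order asked, and still so for the second after the job is handed in, with the robot touching nothing.
It also fails if it takes over 120 s, if anything falls off the work surface, if the arm or the gripper's body presses on something with over 40 N, if the wrist force passes 120 N, or if a joint passes its speed limit or range.

### The arm

A 6-joint arm with a two-finger parallel gripper is mounted at the origin on a cart in front of the work surface, level with it; the furniture and walls round the work are solid. World frame = base frame: x ahead of the robot, y to its left, z up, the work surface at z = 0. Lengths are in m, angles in rad, forces in N, time in s.
With the tool pointing down it reaches from about 0.3 to 0.775 m from the base axis. Payload 14.6 kg.
Tool frame: the origin (TCP) lies midway between the tips of the shut fingers; the grasp point (between the pads) lies 19 mm behind it; z points along the fingers, y is the line along which they close (so a half turn about z gives the same grasp; the last joint's range is limited). The gripper opens to 94 mm and grips with 3 to 60 N. Pads are 16 mm wide; open, the fingers measure 119 mm over their backs; the gripper's body (75 mm by 177 mm) begins 78 mm behind the grasp point.
Start: joints at [-1.219, 0.3, 1.521, -0, 1.321, -0.067], TCP at [0.224, -0.502, 0.205] pointing down, gripper open.
Joint ranges: [-3.03, 3.03], [-0.79, 2.21], [0.23, 2.52], [-1.04, 4.18], [0, 3.07], [-2.55, 2.55]. Speed limits (rad/s): [2.22, 2.22, 2.57, 3.14, 3.14, 3.14].

### API

Orientations are given as a 3x3 rotation matrix whose columns are the frame's x, y, z axes.
In Python, from cell import * gives the robot as it stands.
- The arm moves only by the shell command python3 -m handwheel 'ROWS' [FORCE]. ROWS is a JSON object whose one key "moves" holds one flat list of numbers, 7 for each row, row after row: the shift along the world's x, y, z in mm, then the turn, a rotation vector about the world's x, y, z in degrees, then the opening, from 0 (shut) to 1 (fully open). A call has 1 to 20 rows; each row shifts and turns the commanded pose from where the row before left it; what a row does not reach is not made up. A row lasts 1/10 s, in which the tool goes at most 50 mm and 8.59 degrees, less where a joint would pass 70% of its speed; a pose out of reach is approached as far as the arm can. A call is refused whole if a number of a shift passes 50 or a number of a turn 8.59, either way. A call with a gripper value outside its range is refused whole. The fingers move at their own pace and stop on an object; FORCE is the grip in N (left out, the last holds). Time passes only in rows, so rows that do not move let the fingers close. It gives the time, the measured TCP pose, the force, the opening and the grip force at its end, in the units of the state.
- get_state(): the state, without advancing time (a new reading comes with each control period).
- grab_frame(name): name is "side" or "top" or "wrist"; returns (picture, depth): 400x640x3 uint8, red, green, blue; 400x640 float32, m along the optical axis (not along the pixel's ray), 0 where there is no reading.
- camera_params(name): a dict with "mtx" (3x3 intrinsics, pixels), "position" and "rotation" of the camera in the world; the wrist camera has in their place "mount" (4x4, takes a point from camera to tool coordinates, whose origin is the TCP and whose axes are the flange's). Camera axes: x right, y down, z forward; pixel columns grow to the right and rows downward; lengths in m; the calibration is good to about 2 mm. A picture is of the moment at which its call begins: read the wrist's pose just before it. camera_params takes no time and is no camera call.
- job_done(): hands the job in; it is judged then, once.
Trained networks look in the newest picture that a camera, given by its name, has taken for a name from the list of things; names that differ only in an ending like _2 or _b are one class to them, and where a whole thing is asked for, a point or a joint stands for the part that bears it (a point fixed in the world has none). Each returns a list of dicts, best first, with "conf" (0 to 1); they miss things now and then, are a little off and sometimes report something else, mostly with a low value. They report only what shows in the picture. A call takes as long as a camera call.
- masks_of(camera, target): "region" (400x640 bool, what is visible of it) and "extent" ([left, top, width, height] in pixels, round what is visible of it).
- spot_point(camera, target): "point" ([row, column] in pixels: a listed point, or the origin of a listed thing).
The state is a dict: "clock": time; "q": joint angles; "dq": joint speeds; "joint_efforts": joint torques, N m; "tool_pos": TCP position; "eef_rot": TCP orientation; "force": force on the tool from outside, world axes, zero at the start; "wrist_torque": the same for the moment, N m; "gripper_width": finger opening in m; "finger_force": force on a finger pad.
Only numpy, scipy, OpenCV 4.12 (cv2) and the standard library are available. Lean on these libraries where they do the work, as an engineer would, in place of code of your own. Each camera call takes 0.05 s, during which the arm holds its last target. There are 200 camera calls.

## Working session

There is one attempt and no reset: what is moved stays moved. The work goes in short steps, Python scripts to look and compute and a shell command to move; the robot and the scene stay as the last step left them, time stands still between calls to the robot, and variables do not carry over. Pictures are saved under pics/ and viewed, at most 14 in all, crops included, and the job is handed in when it is done.

```bash
mkdir -p pics; ls; python3 - <<'E'
from cell import *
import cv2,numpy as np
s=get_state();print(s['clock'],s['tool_pos'],np.round(s['eef_rot'],3).tolist(),s['gripper_width'])
for c in ('top','side'):
    im,d=grab_frame(c);cv2.imwrite(f'pics/{c}0.png',im[:,:,::-1]);np.save(f'pics/{c}0.npy',d);p=camera_params(c);print(c,{k:np.round(v,3).tolist() for k,v in p.items()})
    for t in ['model_tray','front_section','stump_section','molar_section','right_section','upper_cast','wax_tin','dappen_dish','wheel_box']:
        print(t,[(m['extent'],round(m['conf'],2)) for m in masks_of(c,t)][:3],[(m['point'],round(m['conf'],2)) for m in spot_point(c,t)][:2])
E
```

```text
pics
0.0 [ 0.22357064 -0.50222568  0.20489814] [[0.914, 0.407, -0.0], [0.407, -0.914, 0.001], [0.0, -0.001, -1.0]] 0.09404567403037375
top {'mtx': [[373.991, 0.0, 310.942], [0.0, 373.991, 198.129], [0.0, 0.0, 1.0]], 'position': [0.453, -0.044, 1.073], 'rotation': [[-0.01, -0.995, 0.104], [-1.0, 0.011, 0.004], [-0.005, -0.104, -0.995]]}
model_tray [([256.4, 219.0, 30.1, 28.5], 0.88)] [([235.9, 273.8], 0.78)]
front_section [] [([249.4, 355.7], 0.5)]
stump_section [([387.7, 186.1, 29.9, 22.5], 0.54)] [([167.0, 339.9], 0.49)]
molar_section [([358.7, 193.5, 7.2, 9.6], 0.56)] [([197.6, 362.1], 0.6), ([220.1, 222.3], 0.36)]
right_section [] [([244.9, 406.3], 0.62)]
upper_cast [([389.7, 184.5, 27.4, 23.9], 0.83)] [([199.3, 406.3], 0.64)]
wax_tin [([223.6, 178.9, 24.7, 24.9], 0.8)] [([222.2, 219.6], 0.63), ([189.5, 235.9], 0.61)]
dappen_dish [([216.7, 215.7, 11.9, 12.2], 0.6)] [([218.8, 220.1], 0.69)]
wheel_box [([211.4, 235.9, 18.2, 16.4], 0.62)] [([242.8, 220.7], 0.65)]
side {'mtx': [[427.349, 0.0, 314.433], [0.0, 427.349, 200.931], [0.0, 0.0, 1.0]], 'position': [0.041, -0.85, 0.469], 'rotation': [[0.845, -0.216, 0.49], [-0.535, -0.355, 0.766], [0.009, -0.909, -0.416]]}
model_tray [([252.2, 195.0, 31.5, 14.2], 0.94), ([375.3, 238.7, 32.8, 30.2], 0.48), ([273.1, 172.7, 21.2, 11.0], 0.29)] [([202.5, 264.2], 0.54)]
front_section [([287.3, 233.6, 15.4, 17.6], 0.5)] [([246.9, 293.4], 0.56)]
stump_section [([367.6, 206.3, 7.8, 12.9], 0.45)] [([217.5, 370.8], 0.39)]
molar_section [] [([235.2, 352.8], 0.53)]
right_section [([337.6, 266.9, 15.3, 17.3], 0.79)] [([278.8, 336.3], 0.63), ([234.8, 350.9], 0.38)]
upper_cast [([374.1, 237.8, 34.7, 31.3], 0.93)] [([261.8, 388.2], 0.66)]
wax_tin [([276.7, 173.1, 19.2, 12.6], 0.69)] [([184.1, 282.7], 0.58)]
dappen_dish [] []
wheel_box [([221.8, 185.0, 11.7, 5.3], 0.63)] [([185.0, 228.8], 0.48)]
```

```bash
python3 - <<'E'
import cv2
from cell import *
a=cv2.imread('pics/top0.png')[140:290,190:440];cv2.imwrite('pics/t0c.png',cv2.resize(a,None,fx=3.2,fy=3.2,interpolation=cv2.INTER_CUBIC)[:,:800])
print({k:np.round(v,4).tolist() for k,v in camera_params('wrist').items()}) if 0 else print(camera_params('wrist'))
p=camera_params('top');import numpy as np
d=np.load('pics/top0.npy')
for n,r,c in [('tray',235.9,273.8),('front',249.4,355.7),('stump?',167,339.9),('molar',197.6,362.1),('right',244.9,406.3),('upper',199.3,406.3)]:
    z=d[int(r),int(c)];X=np.array(p['rotation'])@(np.linalg.inv(p['mtx'])@[c,r,1]*z)+p['position'];print(n,X.round(3))
E
```

```text
{'mtx': array([[307.89954153,   0.        , 324.48008287],
       [  0.        , 307.89954153, 194.76957901],
       [  0.        ,   0.        ,   1.        ]]), 'mount': array([[-1.94846073e-03, -9.66670349e-01, -2.56016875e-01,
         7.34787161e-02],
       [ 9.99997768e-01, -1.67437448e-03, -1.28854092e-03,
         1.55394082e-04],
       [ 8.16926176e-04, -2.56018814e-01,  9.66671454e-01,
        -1.79653706e-01],
       [ 0.00000000e+00,  0.00000000e+00,  0.00000000e+00,
         1.00000000e+00]])}
tray [0.458 0.067 0.001]
front [ 0.418 -0.163  0.027]
stump? [ 0.655 -0.125 -0.   ]
molar [ 0.561 -0.183  0.034]
right [ 0.429 -0.304  0.025]
upper [ 0.555 -0.304  0.041]
```

View pics/t0c.png

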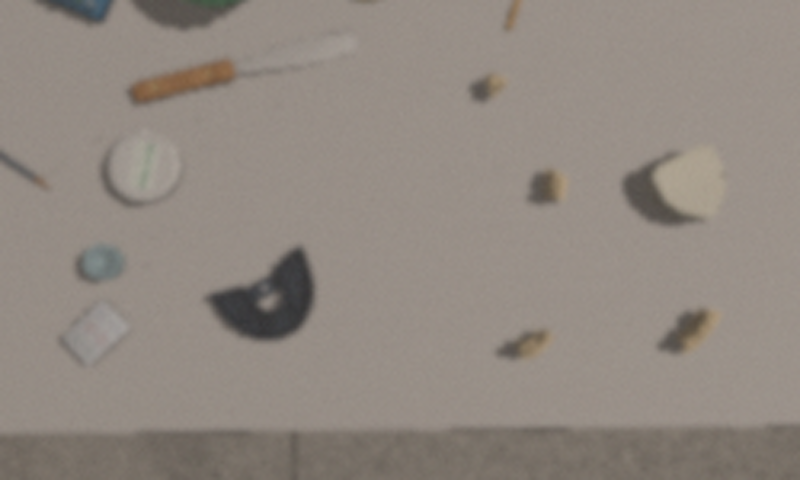

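```bash
cat > h.py <<'E'
from cell import *
import numpy as np, cv2
def view(name=None):
    s=get_state(); im,d=grab_frame('wrist'); p=camera_params('wrist')
    T=np.eye(4);T[:3,:3]=s['eef_rot'];T[:3,3]=s['tool_pos'];T=T@p['mount']
    r,c=np.mgrid[:400,:640]; z=d
    P=np.stack([(c-p['mtx'][0,2])/p['mtx'][0,0]*z,(r-p['mtx'][1,2])/p['mtx'][1,1]*z,z],-1)@T[:3,:3].T+T[:3,3]
    P[d<=0]=np.nan
    if name: cv2.imwrite(f'pics/{name}.png',im[:,:,::-1]); np.savez(f'pics/{name}.npz',P=P,im=im)
    return im,P,T
E
python3 -m handwheel '{"moves":[43,44,0,0,0,0,1,43,44,0,0,0,0,1,43,44,0,0,0,0,1,43,44,0,0,0,0,1,43,44,0,0,0,0,1,43,44,0,0,0,0,1,0,0,0,0,0,0,1,0,0,0,0,0,0,1]}'
python3 - <<'E'
from h import *
print(get_state()['tool_pos'])
im,P,T=view('w1'); print(np.round(T,3))
for t in ['front_section','stump_section','molar_section','right_section','upper_cast','upper_front','model_tray']:
    print(t,[([round(v) for v in m['point']],round(m['conf'],2),P[int(m['point'][0]),int(m['point'][1])].round(3)) for m in spot_point('wrist',t)][:3])
E
```

```text
clock: 2.7
tool_pos: [0.4337, -0.2873, 0.2054]
eef_rot: [[0.913, 0.409, -0.0], [0.409, -0.913, -0.0], [-0.0, -0.0, -1.0]]
force: [-0.1, -0.6, 0.1]
gripper_width: 0.0942
finger_force: 0.0
[ 0.43373601 -0.28730875  0.20536722]
[[ 0.407 -0.883 -0.234  0.501]
 [-0.913 -0.393 -0.103 -0.257]
 [-0.001  0.256 -0.967  0.385]
 [ 0.     0.     0.     1.   ]]
front_section [([141, 232], 0.85, array([ 0.43 , -0.173,  0.032]))]
stump_section [([34, 290], 0.17, array([ 0.56 , -0.191,  0.031]))]
molar_section [([33, 291], 0.56, array([ 0.56 , -0.193,  0.034]))]
right_section [([180, 339], 0.69, array([ 0.437, -0.305,  0.016]))]
upper_cast [([81, 386], 0.7, array([ 0.558, -0.303,  0.039])), ([109, 389], 0.34, array([ 0.533, -0.319,  0.037]))]
upper_front [([112, 387], 0.96, array([ 0.532, -0.324,  0.001]))]
model_tray [([18, 54], 0.9, array([0.473, 0.051, 0.015]))]
```

View pics/w1.png

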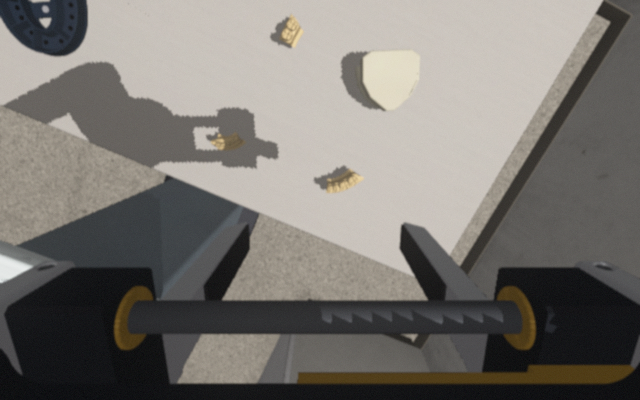

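```bash

python3 -m handwheel '{"moves":[-15,29,-25,0,0,0,1,-15,29,-25,0,0,0,1,-14,29,-25,0,0,0,1,0,0,0,0,0,0,1]}'
python3 - <<'E'
from h import *
view('w2')
E
python3 -m handwheel '{"moves":[4,30,0,0,0,0,1,4,30,0,0,0,0,1,4,30,0,0,0,0,1,4,30,0,0,0,0,1,4,30,0,0,0,0,1,4,30,0,0,0,0,1,4,30,0,0,0,0,1,4,30,0,0,0,0,1,0,0,0,0,0,0,1]}'
python3 - <<'E'
from h import *
im,P,T=view('w3')
print([(m['point'],m['conf']) for m in spot_point('wrist','model_tray')])
np.savez('pics/w3T.npz',T=T)
a=np.load('pics/w2.npz')['im']
cv2.imwrite('pics/w23.png',np.hstack([a[:240,100:500],im[:240,100:500]])[:,:,::-1])
E
```

```text
clock: 3.5
tool_pos: [0.3866, -0.1981, 0.1277]
eef_rot: [[0.913, 0.407, -0.005], [0.407, -0.913, 0.003], [-0.003, -0.005, -1.0]]
force: [0.1, -0.3, 0.3]
gripper_width: 0.0942
finger_force: 0.0
clock: 4.45
tool_pos: [0.4227, 0.0409, 0.1314]
eef_rot: [[0.913, 0.409, 0.002], [0.409, -0.913, 0.0], [0.002, 0.001, -1.0]]
force: [0.6, -0.3, -0.7]
gripper_width: 0.0939
finger_force: 0.0
[([130.3, 321.3], 0.87), ([34.9, 605.7], 0.74)]
```

View pics/w23.png

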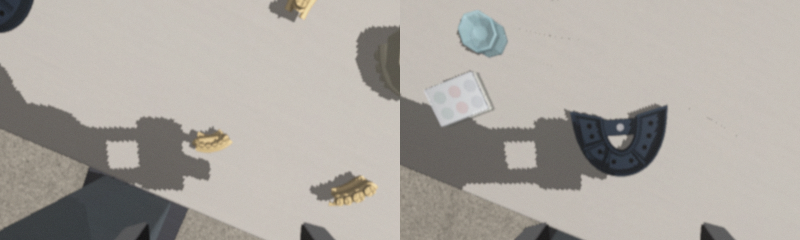

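```bash
cat >> h.py <<'E'
def blobs(P,zlo,box,cell=0.0005):
    """connected clusters of points above zlo within box -> list of xyz arrays"""
    m=(P[...,2]>zlo)&(P[...,2]<0.06)&(P[...,0]>box[0])&(P[...,0]<box[1])&(P[...,1]>box[2])&(P[...,1]<box[3])
    n,l=cv2.connectedComponents(m.astype(np.uint8))
    return [P[l==i] for i in range(1,n) if (l==i).sum()>40]
def rect(Q):
    (c,s,a)=cv2.minAreaRect((Q[:,:2]*1000).astype(np.float32)); return np.round(c,1),np.round(s,1),round(a,1)
E
python3 - <<'E'
from h import *
z=np.load('pics/w3.npz');P=z['P'];im=z['im'].astype(int)
sub=P[150:200,100:180];
g=P[60:220,450:600,2];print('bench z',np.nanmean(g),np.nanstd(g))
for lo in (.008,.011):
    for Q in blobs(P,lo,(.35,.6,-.05,.16)): print(lo,len(Q),rect(Q),Q.max(0).round(4),np.percentile(Q[:,2],[50,90]).round(4))
d=(im.max(-1)<75)&(P[...,0]>.38)&(P[...,0]<.55)&(P[...,1]>-.02)&(P[...,1]<.12)&(P[...,2]>.008)
Q=P[d];print('dark',len(Q),rect(Q))
P=np.load('pics/w2.npz')['P'];g=P[20:100,150:350,2];print('bench z',np.nanmean(g),np.nanstd(g))
for lo in (.008,.016,.02,.026):
    for Q in blobs(P,lo,(.35,.65,-.4,-.1)): print(lo,len(Q),rect(Q),Q.max(0).round(4))
# zoomed crop
cv2.imwrite('pics/z.png',cv2.resize(np.hstack([np.load('pics/w2.npz')['im'][110:210,280:480],im[80:180,260:460].astype(np.uint8)]),None,fx=2,fy=2,interpolation=cv2.INTER_CUBIC)[:,:,::-1])
E
```

```text
bench z 0.0003458337356983862 0.0017374445551689985
0.008 1918 (array([463.8,  63.1]), array([64.7, 90. ]), 28.0) [0.5134 0.1179 0.0173] [0.0138 0.0157]
0.011 1534 (array([463.8,  63.1]), array([64.7, 90. ]), 28.0) [0.5134 0.1179 0.0173] [0.0144 0.0158]
dark 55829 (array([454.2,  52.8]), array([ 89.8, 152. ]), 23.8)
bench z 0.00043344173840015955 0.0007532535355593655
0.008 342 (array([ 560.5, -189.3]), array([20.4, 18.3]), 84.0) [ 0.5688 -0.1788  0.0333]
0.008 6336 (array([ 558.5, -304.9]), array([61.1, 66. ]), 26.2) [ 0.5958 -0.2671  0.0408]
0.008 621 (array([ 425.9, -167.7]), array([20.2, 35.9]), 29.3) [ 0.4381 -0.1514  0.0339]
0.008 897 (array([ 436.2, -307.1]), array([18.1, 46.5]), 53.2) [ 0.4539 -0.2918  0.0331]
0.016 182 (array([ 556.9, -188.4]), array([12. , 11.6]), 88.9) [ 0.5626 -0.1823  0.0333]
0.016 5936 (array([ 559.3, -306.6]), array([61.1, 62.3]), 26.2) [ 0.5958 -0.2694  0.0408]
0.016 441 (array([ 424.9, -166.5]), array([12.9, 32.8]), 32.0) [ 0.4379 -0.1514  0.0339]
0.016 671 (array([ 436.2, -310. ]), array([13.4, 43.4]), 48.8) [ 0.4528 -0.2934  0.0331]
0.02 165 (array([ 557. , -188.6]), array([11.2, 11.7]), 87.1) [ 0.5626 -0.183   0.0333]
0.02 5748 (array([ 559.6, -307.2]), array([61.1, 61. ]), 26.2) [ 0.5958 -0.2694  0.0408]
0.02 426 (array([ 424.8, -166.8]), array([12.4, 32.8]), 34.2) [ 0.4379 -0.1514  0.0339]
0.02 610 (array([ 436.1, -310.1]), array([13.2, 43.4]), 48.1) [ 0.4528 -0.2934  0.0331]
0.026 108 (array([ 555.2, -189.3]), array([ 5.8, 10.3]), 20.6) [ 0.5596 -0.1835  0.0333]
0.026 5494 (array([ 559.6, -307.2]), array([61.1, 61. ]), 26.2) [ 0.5958 -0.2694  0.0408]
0.026 117 (array([ 429.9, -173.5]), array([ 6.9, 16.9]), 57.0) [ 0.4379 -0.1673  0.0339]
0.026 121 (array([ 420.6, -159.3]), array([ 8.2, 16.3]), 22.2) [ 0.427  -0.1514  0.0336]
0.026 398 (array([ 434.8, -309.6]), array([11.5, 38.8]), 47.2) [ 0.45   -0.294   0.0331]
```

View pics/z.png

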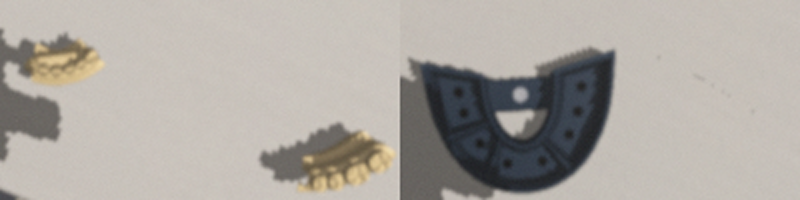

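```bash

python3 -m handwheel '{"moves":[0,-17,-6,0,0,8.1,0.45,0,-17,-6,0,0,8.1,0.45,0,-17,-6,0,0,8.1,0.45,0,-17,-6,0,0,8.1,0.45,0,-17,-6,0,0,8.1,0.45,0,-17,-6,0,0,8.1,0.45,0,-17,-6,0,0,8.1,0.45,0,-17,-6,0,0,8.1,0.45,0,-17,-6,0,0,8.1,0.45,0,-17,-6,0,0,8.1,0.45,0,-17,-6,0,0,8.1,0.45,0,-17,-6,0,0,8.1,0.45,0,0,0,0,0,0,0.45]}'
python3 - <<'E'
from h import *
c,s=np.cos(np.radians(28)),np.sin(np.radians(28));R=np.array([[c,-s],[s,c]])
for n,v in dict(front=(-27,0),frontgrip=(-26,0),stump=(-14.7,21.5),molar=(6.1,29.3),right=(-2.4,-27.4)).items(): print(n,(R@v+[463.8,63.1]).round(1))
s=get_state();print(s['q'],np.degrees(np.arctan2(s['eef_rot'][1][1],s['eef_rot'][0][1])))
E
```

```text
clock: 5.85
tool_pos: [0.4209, -0.1674, 0.0582]
eef_rot: [[-0.518, 0.855, -0.0], [0.855, 0.518, -0.0], [0.0, -0.0, -1.0]]
force: [0.4, 0.1, 0.0]
gripper_width: 0.0423
finger_force: 0.0
front [440.   50.4]
frontgrip [440.8  50.9]
stump [440.7  75.2]
molar [455.4  91.8]
right [474.5  37.8]
[-4.59149681e-01  2.79648642e-01  1.93124339e+00 -3.37492937e-04
  9.30902103e-01 -1.00342716e+00] 31.19635054084506
```

```bash

python3 -m handwheel '{"moves":[4,1,-14,0,0,0,0.45,0,0,-14,0,0,0,0.45,0,0,-12,0,0,0,0.45,0,0,0,0,0,0,0.45,0,0,0,0,0,0,0,0,0,0,0,0,0,0,0,0,0,0,0,0,0,0,0,0,0,0,0,0,0,0,0,0,0,0]}' 15
```

```text
invalid input at $.moves: expected a multiple of 7 numbers
```

```bash

python3 -m handwheel '{"moves":[4,1,-14,0,0,0,0.45,0,0,-14,0,0,0,0.45,0,0,-12,0,0,0,0.45,0,0,0,0,0,0,0.45,0,0,0,0,0,0,0,0,0,0,0,0,0,0,0,0,0,0,0,0,0,0,0,0,0,0,0,0]}' 15
```

```text
clock: 6.65
tool_pos: [0.4255, -0.164, 0.0188]
eef_rot: [[-0.518, 0.856, 0.001], [0.856, 0.518, -0.0], [-0.001, 0.0, -1.0]]
force: [1.0, -1.1, 0.3]
gripper_width: 0.0139
finger_force: 0.1
```

```bash

python3 -m handwheel '{"moves":[0,0,0,0,0,0,0,0,0,0,0,0,0,0,0,0,15,0,0,0,0,0,0,25,0,0,0,0,0,0,0,0,0,0,0]}' 15
python3 - <<'E'
from h import *
im,P,T=view('w4')
cv2.imwrite('pics/w4c.png',im[150:400,150:500,::-1])
E
```

```text
clock: 7.15
tool_pos: [0.4266, -0.1645, 0.0608]
eef_rot: [[-0.518, 0.855, 0.004], [0.855, 0.518, -0.002], [-0.003, 0.002, -1.0]]
force: [0.8, 1.1, -0.2]
gripper_width: 0.0116
finger_force: 14.9
```

View pics/w4c.png

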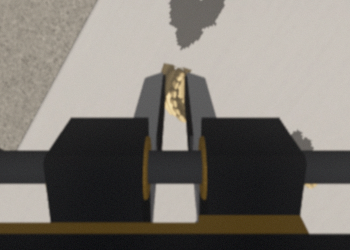

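```bash

python3 -m handwheel '{"moves":[1.5,24,0,0,0,-1,0,1.5,24,0,0,0,-1,0,1.5,24,0,0,0,-1,0,1.5,24,0,0,0,0,0,1.5,24,0,0,0,0,0,1.5,24,0,0,0,0,0,1.5,24,0,0,0,0,0,1.5,24,0,0,0,0,0,1.3,24,0,0,0,0,0,0,0,0,0,0,0,0,0,0,0,0,0,0,0]}' 15
```

```text
clock: 8.3
tool_pos: [0.4382, 0.0521, 0.0577]
eef_rot: [[-0.473, 0.881, -0.001], [0.881, 0.473, -0.0], [0.0, -0.001, -1.0]]
force: [0.7, 0.3, -0.6]
gripper_width: 0.0117
finger_force: 14.9
```

```bash

python3 -m handwheel '{"moves":[2,0.5,-12,0,0,0,0,0,0,-10,0,0,0,0,0,0,-6,0,0,0,0,0,0,-4,0,0,0,0,0,0,-3,0,0,0,0,0,0,0,0,0,0,0]}' 15
```

```text
clock: 8.9
tool_pos: [0.4438, 0.0529, 0.0281]
eef_rot: [[-0.472, 0.882, 0.007], [0.882, 0.472, 0.001], [-0.002, 0.007, -1.0]]
force: [-21.0, 6.5, 85.5]
gripper_width: 0.0133
finger_force: 53.8
```

```bash

python3 -m handwheel '{"moves":[0,0,7,0,0,0,0,0,0,0,0,0,0,0]}' 15
python3 - <<'E'
from h import *
im,P,T=view('w5')
cv2.imwrite('pics/w5c.png',cv2.resize(im[120:320,200:450,::-1],None,fx=3,fy=3))
for lo in (.008,.011):
    for Q in blobs(P,lo,(.35,.6,-.05,.16)): print(lo,len(Q),rect(Q),Q.max(0).round(4))
E
```

```text
clock: 9.1
tool_pos: [0.441, 0.0522, 0.0307]
eef_rot: [[-0.472, 0.882, 0.001], [0.882, 0.472, -0.0], [-0.001, 0.001, -1.0]]
force: [0.3, 0.2, 0.2]
gripper_width: 0.0122
finger_force: 14.7
0.008 4349 (array([452.7,  68.2]), array([74.3, 77.2]), 23.9) [0.5006 0.1179 0.06  ]
0.008 1901 (array([578. , 151.4]), array([17.2, 44. ]), 89.9) [0.6   0.16  0.024]
0.011 3829 (array([452.3,  69. ]), array([74.3, 75.3]), 23.9) [0.5006 0.1179 0.06  ]
0.011 1794 (array([578. , 151.4]), array([17.2, 44. ]), 89.9) [0.6   0.16  0.024]
```

View pics/w5c.png

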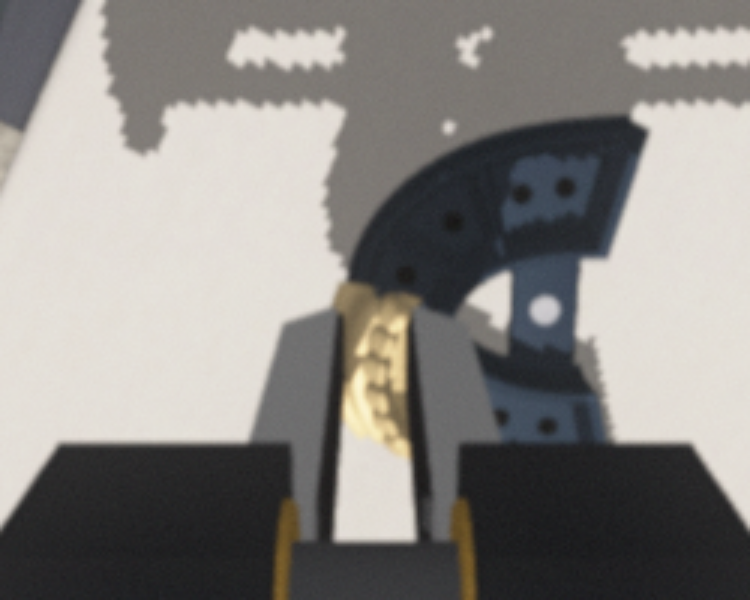

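```bash
python3 - <<'E'
from h import *
c,s=np.cos(np.radians(28)),np.sin(np.radians(28));R=np.array([[c,-s],[s,c]])
for n in ('w3','w5'):
    P=np.load(f'pics/{n}.npz')['P'];Q=P[(P[...,2]>.010)&(P[...,2]<.0185)]*1000
    t=(Q[:,:2]-[463.8,63.1])@R; k=(abs(t)<60).all(1);t=t[k];z=Q[k,2]
    for lo,hi in ((5,15),(15,25),(25,40)):
        a=t[(t[:,0]>lo-20)&(t[:,0]<hi-20)]; print(n,'x',lo-20,hi-20,'y',a[:,1].min().round(1),a[:,1].max().round(1))
    b=t[(t[:,1]>25)&(t[:,1]<45)];print('xmax +arm',b[:,0].max(), 'n',len(b)); b=t[(t[:,1]<-25)];print('xmax -arm',b[:,0].max() if len(b) else None)
    b=t[(abs(t[:,1])<10)];print('bow xmin',b[:,0].min() if len(b) else None)
    # inner aperture at x=0..5
    print('rim z med',np.median(z))
P=np.load('pics/w5.npz')['P']
Q=P[(P[...,2]>.020)&(P[...,2]<.048)]*1000;t=(Q[:,:2]-[463.8,63.1])@R
k=(t[:,0]>-45)&(t[:,0]<-10)&(abs(t[:,1])<40);t=t[k];z=Q[k,2]
im=np.load('pics/w5.npz')['im'].reshape(-1,3)
m=((P[...,2]>.020)&(P[...,2]<.06)).reshape(-1);col=im[m].astype(int);t=(P.reshape(-1,3)[m][:,:2]*1000-[463.8,63.1])@R;zz=P.reshape(-1,3)[m][:,2]
k=(col[:,0]-col[:,2]>35)&(abs(t)<60).all(1);print('tan',k.sum(),np.percentile(t[k],[0,2,50,98,100],axis=0).round(1).tolist(),np.percentile(zz[k],[5,50,95]).round(4))
tt=t[k];
for y in range(-25,30,4):
    a=tt[(tt[:,1]>y)&(tt[:,1]<y+4),0]
    if len(a): print(y,a.min().round(1),a.max().round(1),zz[k][(tt[:,1]>y)&(tt[:,1]<y+4)].max().round(4))
E
```

```text
w3 x -15 -5 y -37.0 37.9
w3 x -5 5 y -41.0 41.5
w3 x 5 20 y -43.8 43.9
xmax +arm 32.34867419892244 n 412
xmax -arm 32.291570677504495
bow xmin -32.38873971626258
rim z med 14.203429254389803
w5 x -15 -5 y 2.4 39.0
w5 x -5 5 y -17.0 42.3
w5 x 5 20 y -19.5 44.8
xmax +arm 32.35214492589268 n 859
xmax -arm 27.17550566989749
bow xmin -28.551871900684116
rim z med 14.127729055902345
tan 1064 [[-34.0, -19.8], [-32.7, -15.9], [-25.9, 2.6], [-20.0, 15.8], [-17.7, 16.9]] [0.0301 0.0408 0.0468]
-21 -31.0 -27.8 0.0307
-17 -32.9 -19.4 0.0476
-13 -32.9 -20.0 0.0474
-9 -32.5 -20.0 0.0584
-5 -32.5 -19.9 0.0484
-1 -32.0 -19.9 0.0473
3 -32.0 -19.9 0.0475
7 -33.9 -17.7 0.0478
11 -34.0 -18.4 0.0474
15 -26.5 -19.6 0.0466
```

```bash

python3 -m handwheel '{"moves":[0,0,-1,0,0,0,0,0,0,0,0,0,0,0.2,0,0,0,0,0,0,0.3,0,0,0,0,0,0,0.3,0,0,20,0,0,0,0.3,0,0,20,0,0,0,0.3,0,0,0,0,0,0,0.3]}' 15
python3 - <<'E'
from h import *
im,P,T=view('w6')
cv2.imwrite('pics/w6c.png',cv2.resize(im[120:320,200:450,::-1],None,fx=3,fy=3))
c,s=np.cos(np.radians(28)),np.sin(np.radians(28));R=np.array([[c,-s],[s,c]])
t=(P[...,:2]*1000-[463.8,63.1])@R; im=im.astype(int)
k=(im[...,0]-im[...,2]>30)&(abs(t)<60).all(-1)
np.save('pics/k.npy',k);a=t[k];z=P[k][:,2]*1000
for y in range(-27,30,4):
    m=(a[:,1]>y)&(a[:,1]<y+4)
    if m.sum()>3: print(y,m.sum(),a[m,0].min().round(1),a[m,0].max().round(1),z[m].min().round(1),z[m].max().round(1), 'ridge',a[m&(z>20)][:,0].min().round(1) if (m&(z>20)).any() else None)
E
```

```text
clock: 9.85
tool_pos: [0.4415, 0.0526, 0.0707]
eef_rot: [[-0.472, 0.881, 0.002], [0.881, 0.472, 0.0], [-0.001, 0.002, -1.0]]
force: [-0.2, -0.2, 0.3]
gripper_width: 0.0281
finger_force: 0.0
-27 6 -19.1 -13.9 4.7 9.3 ridge None
-23 14 -23.4 -6.2 3.5 21.2 ridge -16.3
-19 38 -27.5 -12.3 13.3 24.4 ridge -21.1
-15 100 -29.1 4.7 3.6 26.4 ridge -25.9
-11 126 -29.9 5.0 -0.4 28.1 ridge -29.0
-7 165 -29.8 2.1 19.8 29.2 ridge -29.8
-3 223 -30.7 5.5 -0.5 29.4 ridge -29.8
1 208 -30.7 5.5 -0.1 29.8 ridge -29.8
5 222 -29.8 5.3 0.8 77.9 ridge -29.8
9 242 -29.8 1.5 3.2 77.4 ridge -29.8
13 181 -28.2 2.3 20.1 180.9 ridge -28.2
17 4074 -60.0 11.3 24.5 197.8 ridge -60.0
21 690 -59.9 9.9 183.8 201.9 ridge -59.9
25 312 -59.8 6.2 175.3 202.6 ridge -59.8
29 456 -41.9 -10.0 176.3 190.4 ridge -41.9
```

View pics/w6c.png

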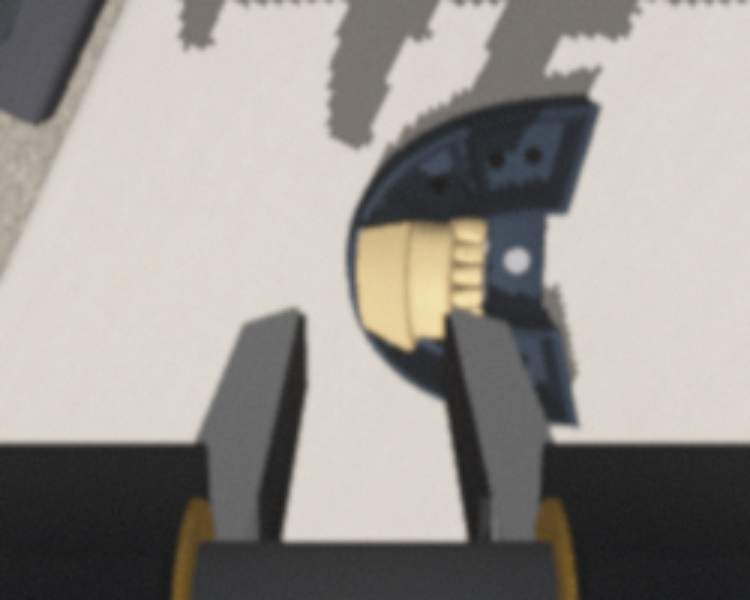

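```bash
python3 - <<'E'
from h import *
d=np.load('pics/w6.npz');P=d['P'];im=d['im'].astype(int)
c,s=np.cos(np.radians(28)),np.sin(np.radians(28));R=np.array([[c,-s],[s,c]])
t=(P[...,:2]*1000-[463.8,63.1])@R
k=(im[...,0]-im[...,2]>30)&(abs(t)<60).all(-1)&(P[...,2]<.05);a=t[k];z=P[k][:,2]*1000
for y0,y1 in ((-16,-10),(-6,0),(0,6),(8,14)):
  print(y0,[(x,np.median(z[m]).round(1)) for x in range(-36,10,2) for m in [(a[:,1]>y0)&(a[:,1]<y1)&(a[:,0]>x)&(a[:,0]<=x+2)] if m.sum()>1])
for x in range(-34,8,4):
  m=(a[:,0]>x)&(a[:,0]<x+4)&(z>12)
  if m.sum(): print(x,a[m,1].min().round(1),a[m,1].max().round(1))
E
```

```text
-16 [(-30, np.float64(17.4)), (-28, np.float64(19.1)), (-26, np.float64(20.1)), (-24, np.float64(21.3)), (-22, np.float64(23.0)), (-20, np.float64(24.5)), (-18, np.float64(24.6)), (-16, np.float64(23.4)), (-14, np.float64(22.9)), (-12, np.float64(24.1)), (-10, np.float64(24.7)), (-8, np.float64(25.7))]
-6 [(-32, np.float64(15.1)), (-30, np.float64(20.8)), (-28, np.float64(22.7)), (-26, np.float64(23.6)), (-24, np.float64(25.2)), (-22, np.float64(26.9)), (-20, np.float64(27.4)), (-18, np.float64(26.7)), (-16, np.float64(26.0)), (-14, np.float64(26.8)), (-12, np.float64(27.2)), (-10, np.float64(28.0)), (-8, np.float64(28.1)), (-6, np.float64(26.6)), (-4, np.float64(27.1)), (-2, np.float64(27.0)), (0, np.float64(27.0)), (2, np.float64(0.5)), (4, np.float64(1.0))]
0 [(-32, np.float64(14.0)), (-30, np.float64(21.3)), (-28, np.float64(22.5)), (-26, np.float64(23.9)), (-24, np.float64(25.7)), (-22, np.float64(26.6)), (-20, np.float64(28.1)), (-18, np.float64(26.8)), (-16, np.float64(26.1)), (-14, np.float64(27.3)), (-12, np.float64(27.7)), (-10, np.float64(28.3)), (-8, np.float64(28.1)), (-6, np.float64(27.0)), (-4, np.float64(27.2)), (-2, np.float64(27.3)), (0, np.float64(27.3)), (4, np.float64(0.5))]
8 [(-30, np.float64(20.3)), (-28, np.float64(21.4)), (-26, np.float64(22.4)), (-24, np.float64(24.2)), (-22, np.float64(25.6)), (-20, np.float64(27.0)), (-18, np.float64(25.9)), (-16, np.float64(24.8)), (-14, np.float64(25.4)), (-12, np.float64(26.3)), (-10, np.float64(26.4)), (-8, np.float64(26.9)), (-6, np.float64(25.4)), (-4, np.float64(26.0)), (-2, np.float64(25.4)), (0, np.float64(25.9))]
-34 -1.9 1.9
-30 -16.3 13.8
-26 -20.3 15.1
-22 -19.9 16.3
-18 -19.2 16.5
-14 -16.9 15.9
-10 -14.4 15.8
-6 -5.8 17.0
-2 -7.4 17.1
2 -6.1 16.0
```

```bash

python3 -m handwheel '{"moves":[5,1.5,-10,0,0,0,0.5,5,1.2,-10,0,0,0,0.5,0,0,-15,0,0,0,0.5,0,0,-12,0,0,0,0.5,0,0,-6,0,0,0,0.5,0,0,0,0,0,0,0.5]}' 15
```

```text
clock: 10.5
tool_pos: [0.45, 0.0553, 0.0152]
eef_rot: [[-0.472, 0.881, -0.002], [0.881, 0.472, -0.0], [0.001, -0.002, -1.0]]
force: [0.6, 0.2, 0.2]
gripper_width: 0.0468
finger_force: 0.0
```

```bash

python3 -m handwheel '{"moves":[1,0,1,0,0,0,0.38,0,0,0,0,0,0,0.3,0,0,0,0,0,0,0.2,0,0,0,0,0,0,0.2,0,0,0,0,0,0,0.2]}' 15
python3 -m handwheel '{"moves":[0,0,10,0,0,0,0.2,0,0,10,0,0,0,0.2,0,0,15,0,0,0,0.2,0,0,15,0,0,0,0.2,0,0,0,0,0,0,0.2]}' 15
python3 - <<'E'
from h import *
im,P,T=view('w7')
cv2.imwrite('pics/w7c.png',cv2.resize(im[120:320,200:450,::-1],None,fx=2,fy=2))
im=grab_frame('side')[0];cv2.imwrite('pics/s7.png',np.vstack([cv2.imread('pics/w7c.png'),cv2.resize(im[150:250,210:335,::-1],(500,400),interpolation=cv2.INTER_CUBIC)])[:600])
cv2.imwrite('pics/s7.png',np.hstack([cv2.resize(cv2.imread('pics/w7c.png'),(400,320)),cv2.resize(im[130:230,220:345,::-1],(400,320),interpolation=cv2.INTER_CUBIC)]))
E
```

```text
clock: 11.0
tool_pos: [0.4527, 0.0554, 0.0182]
eef_rot: [[-0.472, 0.881, 0.003], [0.881, 0.472, 0.0], [-0.001, 0.003, -1.0]]
force: [4.5, 2.1, 2.9]
gripper_width: 0.0311
finger_force: 14.9
clock: 11.5
tool_pos: [0.4524, 0.0553, 0.0695]
eef_rot: [[-0.473, 0.881, 0.003], [0.881, 0.473, 0.0], [-0.001, 0.003, -1.0]]
force: [0.3, -0.2, -0.0]
gripper_width: 0.0312
finger_force: 14.9
```

View pics/s7.png

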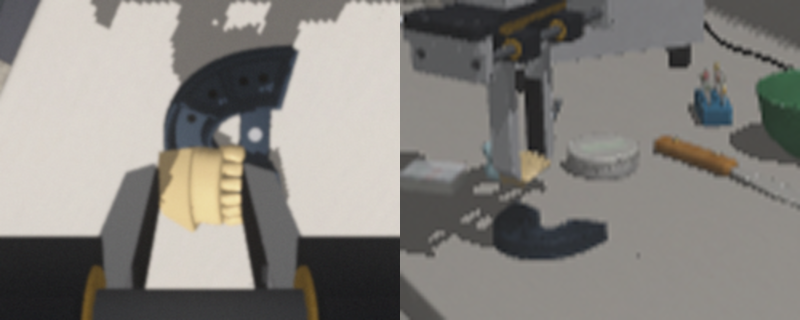

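```bash

python3 -m handwheel '{"moves":[-7,-3.5,0,3.9,-7.36,0,0.2,-7,-3.5,0,3.9,-7.36,0,0.2,-6.4,-3.3,0,3.9,-7.36,0,0.2,0,0,0,0,0,0,0.2,0,0,0,0,0,0,0.2]}' 15
```

```text
clock: 12.1
tool_pos: [0.4326, 0.047, 0.067]
eef_rot: [[-0.474, 0.812, 0.34], [0.88, 0.435, 0.188], [0.005, 0.389, -0.921]]
force: [-0.3, 1.0, 0.1]
gripper_width: 0.0312
finger_force: 14.9
```

```bash

python3 -m handwheel '{"moves":[-0.5,-2,-16,0,0,0,0.2,0,0,-16,0,0,0,0.2,0,0,-13,0,0,0,0.2,0,0,0,0,0,0,0.2,0,0,0,0,0,0,0.2]}' 15
```

```text
clock: 12.6
tool_pos: [0.4326, 0.0457, 0.0223]
eef_rot: [[-0.476, 0.811, 0.341], [0.879, 0.437, 0.19], [0.005, 0.39, -0.921]]
force: [0.5, 0.2, -0.1]
gripper_width: 0.0298
finger_force: 15.0
```

```bash

python3 -m handwheel '{"moves":[0,0,-3,0,0,0,0.2,0,0,-2,0,0,0,0.2,0,0,0,0,0,0,0.2,0,0,0,0,0,0,0.2]}' 15
```

```text
clock: 13.0
tool_pos: [0.4327, 0.0453, 0.0177]
eef_rot: [[-0.476, 0.81, 0.343], [0.88, 0.436, 0.189], [0.004, 0.392, -0.92]]
force: [0.3, -1.0, 4.3]
gripper_width: 0.0289
finger_force: 15.4
```

Contact with the rim. Release and look.

```bash

python3 -m handwheel '{"moves":[0,0,0,0,0,0,0.36,0,0,1,0,0,0,0.42,0,0,2,0,0,0,0.5,0,0,0,0,0,0,0.5,-4,-2,10,0,0,0,0.5,-4,-2,10,0,0,0,0.5,-7,-4,15,0,0,0,0.5,-7,-4,15,0,0,0,0.5,0,0,0,0,0,0,0.5]}' 15
python3 - <<'E'
from h import *
im,P,T=view('w8')
s=grab_frame('side')[0]
cv2.imwrite('pics/s8.png',np.hstack([cv2.resize(im[100:300,200:450,::-1],(400,320)),cv2.resize(s[150:230,220:320,::-1],(400,320),interpolation=cv2.INTER_CUBIC)]))
E
```

```text
clock: 13.9
tool_pos: [0.4106, 0.033, 0.0716]
eef_rot: [[-0.476, 0.809, 0.345], [0.88, 0.436, 0.189], [0.003, 0.393, -0.92]]
force: [0.7, -0.2, 0.7]
gripper_width: 0.0471
finger_force: 0.0
```

View pics/s8.png

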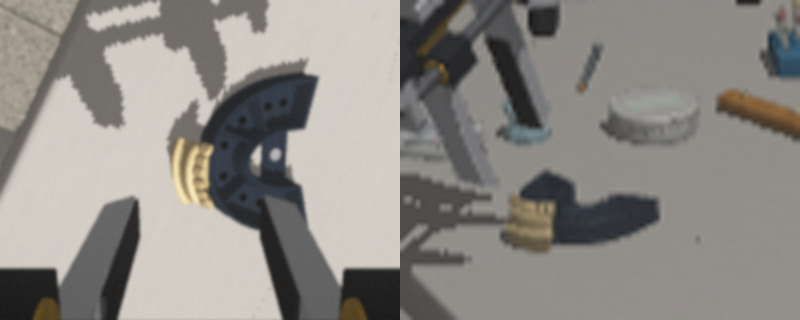

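```bash
python3 - <<'E'
from h import *
d=np.load('pics/w8.npz');P=d['P'];im=d['im'].astype(int)
c,s=np.cos(np.radians(28)),np.sin(np.radians(28));R=np.array([[c,-s],[s,c]])
t=(P[...,:2]*1000-[463.8,63.1])@R
k=(im[...,0]-im[...,2]>30)&(t[...,0]>-70)&(t[...,0]<-15)&(abs(t[...,1])<30)&(P[...,2]<.05)
a=t[k];z=P[k][:,2]*1000;print(len(z),z.max())
for y0,y1 in ((-18,-12),(-12,-6),(-6,0),(0,6),(6,12),(12,18)):
  print(y0,[(x,np.percentile(z[m],80).round(1)) for x in range(-66,-16,2) for m in [(a[:,1]>y0)&(a[:,1]<y1)&(a[:,0]>x)&(a[:,0]<=x+2)] if m.sum()>1])
k2=(z>18);print(cv2.minAreaRect(a[k2].astype(np.float32)))
k2=(z>26);print(cv2.minAreaRect(a[k2].astype(np.float32)))
E
```

```text
912 33.80287214003783
-18 [(-50, np.float64(13.7)), (-48, np.float64(15.1)), (-46, np.float64(22.1)), (-44, np.float64(28.3)), (-42, np.float64(31.8)), (-40, np.float64(33.1)), (-38, np.float64(31.9))]
-12 [(-52, np.float64(14.7)), (-50, np.float64(15.6)), (-48, np.float64(23.9)), (-46, np.float64(27.6)), (-44, np.float64(32.2)), (-42, np.float64(32.4)), (-40, np.float64(31.6)), (-34, np.float64(15.1)), (-32, np.float64(13.1))]
-6 [(-52, np.float64(14.7)), (-50, np.float64(23.0)), (-48, np.float64(27.8)), (-46, np.float64(32.1)), (-44, np.float64(32.3)), (-42, np.float64(29.0)), (-40, np.float64(25.9)), (-38, np.float64(24.2)), (-34, np.float64(14.9))]
0 [(-52, np.float64(14.7)), (-50, np.float64(24.1)), (-48, np.float64(27.8)), (-46, np.float64(31.6)), (-44, np.float64(32.2)), (-42, np.float64(26.3)), (-40, np.float64(26.0)), (-38, np.float64(24.4)), (-34, np.float64(15.0))]
6 [(-52, np.float64(14.4)), (-50, np.float64(21.3)), (-48, np.float64(25.0)), (-46, np.float64(30.0)), (-44, np.float64(32.3)), (-40, np.float64(26.2)), (-38, np.float64(24.6)), (-32, np.float64(14.7))]
12 [(-50, np.float64(14.5)), (-48, np.float64(21.3)), (-46, np.float64(24.9)), (-44, np.float64(30.2)), (-42, np.float64(33.1)), (-40, np.float64(32.3))]
((-43.23806381225586, 1.021820068359375), (32.0781135559082, 12.88963508605957), 86.63849639892578)
((-43.51650619506836, 0.7554473876953125), (10.517634391784668, 31.985071182250977), 2.4005565643310547)
```

```bash
python3 - <<'E'
from h import *
c,s=np.cos(np.radians(28)),np.sin(np.radians(28));R=np.array([[c,-s],[s,c]])
H=[]
for n in ('w3','w8'):
    P=np.load(f'pics/{n}.npz')['P'];t=(P[...,:2]*1000-[463.8,63.1])@R;z=P[...,2]*1000
    k=(abs(t)<50).all(-1)&(z<22)&(z>-3)
    a=t[k];zz=z[k]
    print(n,'y~0',[(x,np.median(zz[m]).round(1)) for x in np.arange(-37,-8,1.5) for m in [(abs(a[:,1])<4)&(abs(a[:,0]-x)<.75)] if m.any()])
    print(n,'x~-24',[(y,np.median(zz[m]).round(1)) for y in np.arange(-30,31,2) for m in [(abs(a[:,0]+25)<2)&(abs(a[:,1]-y)<1)] if m.any()])
    print(n,'x~0',[(y,np.median(zz[m]).round(1)) for y in np.arange(-46,47,2) for m in [(abs(a[:,0])<3)&(abs(a[:,1]-y)<1)] if m.any()])
im=np.load('pics/w8.npz')['im'];cv2.imwrite('pics/w8z.png',cv2.resize(im[135:250,300:410,::-1],None,fx=5,fy=5,interpolation=cv2.INTER_CUBIC))
E
```

```text
w3 y~0 [(np.float64(-37.0), np.float64(0.1)), (np.float64(-35.5), np.float64(0.4)), (np.float64(-32.5), np.float64(14.4)), (np.float64(-31.0), np.float64(14.9)), (np.float64(-29.5), np.float64(13.5)), (np.float64(-28.0), np.float64(10.2)), (np.float64(-26.5), np.float64(5.3)), (np.float64(-25.0), np.float64(3.9)), (np.float64(-23.5), np.float64(4.0)), (np.float64(-22.0), np.float64(4.0)), (np.float64(-20.5), np.float64(4.7)), (np.float64(-19.0), np.float64(4.7)), (np.float64(-17.5), np.float64(4.6)), (np.float64(-16.0), np.float64(4.4)), (np.float64(-14.5), np.float64(4.4)), (np.float64(-13.0), np.float64(7.2)), (np.float64(-11.5), np.float64(13.4)), (np.float64(-10.0), np.float64(15.0)), (np.float64(-8.5), np.float64(14.1))]
w3 x~-24 [(np.int64(-30), np.float64(0.4)), (np.int64(-28), np.float64(0.1)), (np.int64(-26), np.float64(0.1)), (np.int64(-24), np.float64(14.3)), (np.int64(-22), np.float64(14.9)), (np.int64(-20), np.float64(15.2)), (np.int64(-18), np.float64(14.4)), (np.int64(-16), np.float64(12.7)), (np.int64(-14), np.float64(10.8)), (np.int64(-12), np.float64(6.9)), (np.int6
[... 4664 characters left out ...]
np.int64(0), np.float64(0.8)), (np.int64(2), np.float64(0.7)), (np.int64(10), np.float64(15.2)), (np.int64(12), np.float64(15.0)), (np.int64(14), np.float64(14.6)), (np.int64(16), np.float64(11.0)), (np.int64(18), np.float64(8.5)), (np.int64(20), np.float64(7.5)), (np.int64(22), np.float64(9.0)), (np.int64(24), np.float64(9.6)), (np.int64(26), np.float64(10.2)), (np.int64(28), np.float64(11.1)), (np.int64(30), np.float64(11.7)), (np.int64(32), np.float64(12.5)), (np.int64(34), np.float64(12.9)), (np.int64(36), np.float64(12.6)), (np.int64(38), np.float64(15.1)), (np.int64(40), np.float64(9.5)), (np.int64(42), np.float64(2.5)), (np.int64(44), np.float64(0.2)), (np.int64(46), np.float64(0.8))]
```

View pics/w8z.png

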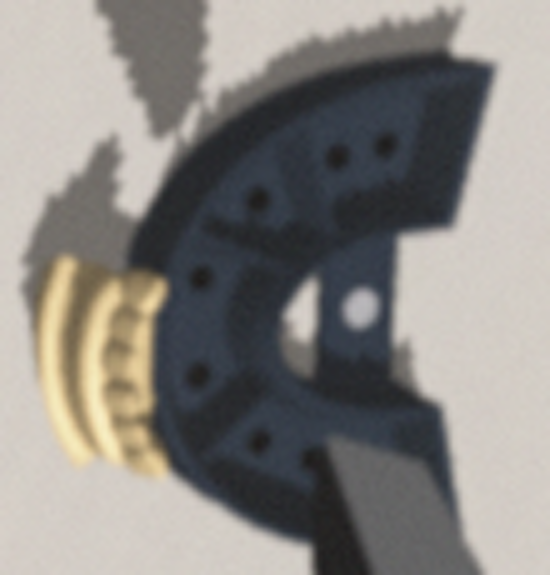

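```bash
python3 - <<'E'
from h import *
c,s=np.cos(np.radians(28)),np.sin(np.radians(28));R=np.array([[c,-s],[s,c]])
def ray(T,K,pt,z0):
    d=T[:3,:3]@(np.linalg.inv(K)@[pt[1],pt[0],1]);o=T[:3,3];return o+d*(z0-o[2])/d[2]
K=camera_params('wrist')['mtx'];T=np.load('pics/w3T.npz')['T']
X=ray(T,K,(130.3,321.3),0)*1000;print('w3',X.round(1),(X[:2]-[463.8,63.1])@R)
for cam in('top','side'):
    grab_frame(cam);p=camera_params(cam);T=np.eye(4);T[:3,:3]=p['rotation'];T[:3,3]=p['position']
    for m in spot_point(cam,'model_tray')[:2]:
        X=ray(T,np.array(p['mtx']),m['point'],0)*1000;print(cam,X.round(1),(X[:2]-[463.8,63.1])@R,m['conf'])
im,P,T=view('w9')
for n,z0 in (('model_tray',0),('front_section',0)):
  for m in spot_point('wrist',n)[:2]:
    X=ray(T,K,m['point'],z0)*1000;print(n,X.round(1),(X[:2]-[463.8,63.1])@R,m['conf'])
# web position along arms from w3: heights in arm centre lines
P=np.load('pics/w3.npz')['P'];t=(P[...,:2]*1000-[463.8,63.1])@R;z=P[...,2]*1000
k=(abs(t)<50).all(-1);a=t[k];zz=z[k]
f=lambda y0,y1:print(y0,[(x,np.median(zz[m]).round(1)) for x in range(-30,36,2) for m in [(a[:,1]>y0)&(a[:,1]<y1)&(abs(a[:,0]-x)<1)] if m.any()])
f(26,32);f(20,24);f(-32,-26);f(-24,-20)
E
```

```text
w3 [473.8  67.2   0. ] [10.78396951 -1.03491938]
top [462.8  60.9   0. ] [-1.9386869  -1.51352227] 0.92
model_tray [470.7  66.2   0. ] [ 7.52019241 -0.52286809] 0.74
front_section [424.   41.3   0. ] [-45.42169661  -0.56153061] 0.8
26 [(-30, np.float64(0.1)), (-28, np.float64(0.2)), (-26, np.float64(0.7)), (-24, np.float64(262.6)), (-22, np.float64(263.4)), (-20, np.float64(246.6)), (-18, np.float64(244.7)), (-16, np.float64(243.0)), (-14, np.float64(11.9)), (-12, np.float64(9.3)), (-10, np.float64(5.6)), (-8, np.float64(5.1)), (-6, np.float64(4.6)), (-4, np.float64(4.9)), (-2, np.float64(11.9)), (0, np.float64(11.5)), (2, np.float64(6.4)), (4, np.float64(4.5)), (6, np.float64(4.2)), (8, np.float64(4.4)), (10, np.float64(4.7)), (12, np.float64(4.2)), (14, np.float64(4.6)), (16, np.float64(4.8)), (18, np.float64(4.8)), (20, np.float64(4.4)), (22, np.float64(4.2)), (24, np.float64(7.8)), (26, np.float64(14.3)), (28, np.float64(14.8)), (30, np.float64(0.5)), (32, np.float64(0.5)), (34, np.float64(0.3))]
20 [(-30, np.float64(0.3)), (-28, np.float64(1.8)), (-26, np.float64(245.1)), (-24, 
[... 1573 characters left out ...]
24, np.float64(246.9)), (-22, np.float64(245.3)), (-20, np.float64(243.5)), (-18, np.float64(8.4)), (-16, np.float64(4.4)), (-14, np.float64(4.0)), (-12, np.float64(4.7)), (-10, np.float64(4.5)), (-8, np.float64(4.6)), (-6, np.float64(4.4)), (-4, np.float64(4.2)), (-2, np.float64(4.4)), (0, np.float64(3.7)), (2, np.float64(4.9)), (4, np.float64(4.0)), (6, np.float64(4.4)), (8, np.float64(4.3)), (10, np.float64(4.5)), (12, np.float64(5.1)), (14, np.float64(3.8)), (16, np.float64(4.3)), (18, np.float64(4.5)), (20, np.float64(4.2)), (22, np.float64(5.3)), (24, np.float64(13.3)), (26, np.float64(15.0)), (28, np.float64(-0.0)), (30, np.float64(0.3)), (32, np.float64(-0.1)), (34, np.float64(0.2))]
```

```bash

python3 -m handwheel '{"moves":[5,4,-5,-3.8,7.1,0,0.32,5,4,-5,-3.8,7.1,0,0.32,4.5,2.7,-5,-3.8,7.1,0,0.32,0,0,0,0,0,0,0.32,0,0,0,0,0,0,0.32]}' 15
```

```text
clock: 14.85
tool_pos: [0.4234, 0.0447, 0.0551]
eef_rot: [[-0.476, 0.879, -0.002], [0.879, 0.476, 0.012], [0.011, 0.004, -1.0]]
force: [-0.6, -0.1, -0.3]
gripper_width: 0.0302
finger_force: 0.0
```

```bash

python3 -m handwheel '{"moves":[1.7,-1,-14,-0.5,0.3,0,0.32,0,0,-13,0,0,0,0.32,0,0,-9,0,0,0,0.32,0,0,0,0,0,0,0.32]}' 15
python3 -m handwheel '{"moves":[0,0,0,0,0,0,0.1,0,0,0,0,0,0,0.05,0,0,0,0,0,0,0.05,0,0,0,0,0,0,0.05,0,0,0,0,0,0,0.05]}' 15
```

```text
clock: 15.25
tool_pos: [0.4244, 0.0429, 0.0191]
eef_rot: [[-0.474, 0.88, -0.008], [0.88, 0.474, 0.002], [0.006, -0.006, -1.0]]
force: [-0.7, 0.3, -0.4]
gripper_width: 0.03
finger_force: 0.0
clock: 15.75
tool_pos: [0.4257, 0.0432, 0.0202]
eef_rot: [[-0.475, 0.88, -0.006], [0.88, 0.475, 0.002], [0.004, -0.005, -1.0]]
force: [0.4, -0.5, 3.3]
gripper_width: 0.0117
finger_force: 15.0
```

```bash

python3 -m handwheel '{"moves":[0,0,12,0,0,0,0.05,0,0,12,0,0,0,0.05,10,5,0,0,0,0,0.05,10,4.8,0,0,0,0,0.05,0,0,0,0,0,0,0.05,0,0,0,0,0,0,0.05]}' 15
```

```text
clock: 16.35
tool_pos: [0.4452, 0.0532, 0.0432]
eef_rot: [[-0.475, 0.88, -0.008], [0.88, 0.475, 0.002], [0.005, -0.007, -1.0]]
force: [-0.7, 0.2, -0.1]
gripper_width: 0.0116
finger_force: 14.9
```

```bash

python3 -m handwheel '{"moves":[0.5,0,-7,0,0,0,0.05,0,0,-4,0,0,0,0.05,0,0,-2,0,0,0,0.05,0,0,0,0,0,0,0.05]}' 15
python3 -m handwheel '{"moves":[0,0,-2,0,0,0,0.05,0,0,-2,0,0,0,0.05,0,0,0,0,0,0,0.05]}' 15
```

```text
clock: 16.75
tool_pos: [0.4455, 0.0529, 0.0304]
eef_rot: [[-0.475, 0.88, -0.008], [0.88, 0.475, 0.002], [0.005, -0.006, -1.0]]
force: [-0.2, 0.8, 0.0]
gripper_width: 0.0116
finger_force: 14.9
clock: 17.05
tool_pos: [0.4458, 0.053, 0.0266]
eef_rot: [[-0.475, 0.88, -0.007], [0.88, 0.475, 0.002], [0.005, -0.006, -1.0]]
force: [-0.3, -0.2, 0.0]
gripper_width: 0.0114
finger_force: 14.9
```

```bash

python3 -m handwheel '{"moves":[0,0,-1.5,0,0,0,0.05,0,0,-1,0,0,0,0.05,0,0,-0.5,0,0,0,0.05,0,0,0,0,0,0,0.05]}' 15
```

```text
clock: 17.45
tool_pos: [0.4461, 0.053, 0.0241]
eef_rot: [[-0.475, 0.88, -0.007], [0.88, 0.475, 0.002], [0.005, -0.005, -1.0]]
force: [-1.1, 0.1, 3.9]
gripper_width: 0.0118
finger_force: 15.0
```

```bash

python3 -m handwheel '{"moves":[0,0,0,0,0,0,0.2,0,0,0,0,0,0,0.25,0,0,15,0,0,0,0.25,0,0,25,0,0,0,0.25,10,-18,25,0,0,0,0.25,15,-22,20,0,0,0,0.25,0,0,0,0,0,0,0.25,0,0,0,0,0,0,0.25]}' 15
cat >> h.py <<'E'
C28,S28=np.cos(np.radians(28)),np.sin(np.radians(28));R28=np.array([[C28,-S28],[S28,C28]]);T0=np.array([463.8,63.1])
def tray(P): return (P[...,:2]*1000-T0)@R28
def tan(im,P,box,zmax=60):
    t=tray(P);i=im.astype(int);k=(i[...,0]-i[...,2]>30)&(t[...,0]>box[0])&(t[...,0]<box[1])&(t[...,1]>box[2])&(t[...,1]<box[3])&(P[...,2]*1000<zmax)
    return t[k],P[k][:,2]*1000
E
python3 - <<'E'
from h import *
im,P,T=view('w10')
a,z=tan(im,P,(-45,0,-30,30),60);print(len(z),np.percentile(z,[50,98,100]))
for lo in (20,26,31): print(lo,cv2.minAreaRect(a[z>lo].astype(np.float32)))
for y0,y1 in ((-12,-6),(-4,4),(6,12)):
  print(y0,[(x,np.percentile(z[m],80).round(1)) for x in range(-36,-4,2) for m in [(a[:,1]>y0)&(a[:,1]<y1)&(a[:,0]>x)&(a[:,0]<=x+2)] if m.sum()>1])
E
```

```text
clock: 18.25
tool_pos: [0.4706, 0.013, 0.1083]
eef_rot: [[-0.474, 0.88, -0.008], [0.88, 0.474, 0.002], [0.005, -0.006, -1.0]]
force: [0.1, -0.5, 0.2]
gripper_width: 0.0232
finger_force: 0.0
738 [28.86517464 36.64738855 37.92864319]
20 ((-19.898231506347656, -0.09219169616699219), (32.327030181884766, 15.31026554107666), 88.34442138671875)
26 ((-19.59796142578125, -0.20854759216308594), (11.75329303741455, 32.31754684448242), 0.42050841450691223)
31 ((-18.670997619628906, -0.20174217224121094), (9.899303436279297, 32.31754684448242), 0.4205084443092346)
-12 [(-30, np.float64(16.7)), (-28, np.float64(19.0)), (-26, np.float64(19.0)), (-24, np.float64(29.3)), (-22, np.float64(34.7)), (-20, np.float64(36.6)), (-18, np.float64(35.8)), (-16, np.float64(33.0)), (-14, np.float64(20.1)), (-12, np.float64(18.8)), (-10, np.float64(17.9))]
-4 [(-30, np.float64(18.8)), (-28, np.float64(19.8)), (-26, np.float64(29.6)), (-24, np.float64(33.1)), (-22, np.float64(36.3)), (-20, np.float64(34.1)), (-18, np.float64(30.2)), (-16, np.float64(29.0)), (-14, np.float64(19.9))]
6 [(-30, np.float64(18.0)), (-28, np.float64(18.9)), (-26, np.float64(27.6)), (-24, np.float64(29.8)), (-22, np.float64(35.6)), (-20, np.float64(36.3)), (-18, np.float64(35.2)), (-16, np.float64(31.2)), (-14, np.float64(19.9)), (-12, np.float64(19.0))]
```

```bash
python3 - <<'E'
from h import *
P=np.load('pics/w2.npz')['P']
B=[b for b in blobs(P,.020,(.41,.46,-.34,-.28))][0]*1000
h=np.radians(48.2);o=-np.array([np.cos(h),np.sin(h)]);l=np.array([-o[1],o[0]]);d=B[:,:2]-[436.1,-310.1]
u=d@l;v=d@o
for a in range(-22,22,5):
    m=(u>a)&(u<a+5);print(a,v[m].min().round(1),v[m].max().round(1),B[m,2].max().round(1))
E
python3 -m handwheel '{"moves":[-3.1,-29.4,-4.4,0,0,6.6,0.4,-3.1,-29.4,-4.4,0,0,6.6,0.4,-3.1,-29.4,-4.4,0,0,6.6,0.4,-3.1,-29.4,-4.4,0,0,0,0.4,-3.1,-29.4,-4.4,0,0,0,0.4,-3.1,-29.4,-4.4,0,0,0,0.4,-3.1,-29.4,-4.4,0,0,0,0.4,-3.1,-29.4,-4.4,0,0,0,0.4,-3.1,-29.4,-4.4,0,0,0,0.4,-3.1,-29.4,-4.4,0,0,0,0.4,-3.1,-29.4,-4.4,0,0,0,0.4,0,0,0,0,0,0,0.4,0,0,0,0,0,0,0.4]}' 15
```

```text
-22 -6.4 2.4 32.6
-17 -6.6 5.9 32.6
-12 -5.0 4.8 32.8
-7 -4.5 6.6 32.9
-2 -4.3 6.3 32.5
3 -5.2 5.1 33.1
8 -6.5 5.8 32.6
13 -6.6 4.4 32.5
18 -4.5 3.3 26.8
clock: 19.6
tool_pos: [0.4363, -0.3094, 0.0593]
eef_rot: [[-0.745, 0.667, -0.009], [0.667, 0.745, 0.001], [0.007, -0.006, -1.0]]
force: [0.2, 0.8, -0.2]
gripper_width: 0.0378
finger_force: 0.0
```

```bash

python3 -m handwheel '{"moves":[0,0,-16,0,0,0,0.4,0,0,-14,0,0,0,0.4,0,0,-10.5,0,0,0,0.4,0,0,0,0,0,0,0.4,0,0,0,0,0,0,0.05,0,0,0,0,0,0,0.05,0,0,0,0,0,0,0.05,0,0,0,0,0,0,0.05,0,0,0,0,0,0,0.05]}' 15
```

```text
clock: 20.5
tool_pos: [0.4369, -0.3106, 0.0203]
eef_rot: [[-0.745, 0.667, -0.007], [0.667, 0.745, -0.001], [0.004, -0.006, -1.0]]
force: [-0.5, 0.1, 3.6]
gripper_width: 0.0113
finger_force: 14.6
```

```bash

python3 -m handwheel '{"moves":[0,0,20,0,0,0,0.05,0,0,25,0,0,0,0.05,3.7,29.3,0,0,0,7.56,0.05,3.7,29.3,0,0,0,7.56,0.05,3.7,29.3,0,0,0,7.56,0.05,3.7,29.3,0,0,0,7.56,0.05,3.7,29.3,0,0,0,7.56,0.05,3.7,29.3,0,0,0,7.56,0.05,3.7,29.3,0,0,0,7.56,0.05,3.7,29.3,0,0,0,0,0.05,3.7,29.3,0,0,0,0,0.05,3.7,29.3,0,0,0,0,0.05,3.7,29.3,0,0,0,0,0.05,3.7,29.3,0,0,0,0,0.05,0,0,0,0,0,0,0.05,0,0,0,0,0,0,0.05]}' 15
python3 - <<'E'
from h import *
s=get_state();R=np.array(s['eef_rot']);print(np.degrees(np.arctan2(R[1,1],R[0,1])))
im,P,T=view('w11');a,z=tan(im,P,(-40,45,-60,20),90);k=z>60;print(k.sum(),cv2.minAreaRect(a[k].astype(np.float32)),z.max())
E
```

```text
clock: 22.1
tool_pos: [0.4811, 0.0415, 0.0649]
eef_rot: [[-0.981, -0.193, -0.004], [-0.193, 0.981, -0.007], [0.005, -0.006, -1.0]]
force: [0.4, -0.4, -0.3]
gripper_width: 0.0109
finger_force: 14.6
101.15066197618337
1138 ((3.7551498413085938, -28.64055824279785), (16.57330322265625, 46.58617401123047), 65.87060546875) 78.46195545453047
```

```bash

python3 -m handwheel '{"moves":[0,0,-15,0,0,0,0.05,0,0,-12,0,0,0,0.05,0,0,-5,0,0,0,0.05,0,0,-2,0,0,0,0.05,0,0,0,0,0,0,0.05]}' 15
python3 -m handwheel '{"moves":[0,0,-2,0,0,0,0.05,0,0,-2,0,0,0,0.05,0,0,-1,0,0,0,0.05,0,0,0,0,0,0,0.05]}' 15
```

```text
clock: 22.65
tool_pos: [0.4812, 0.041, 0.0309]
eef_rot: [[-0.981, -0.192, -0.004], [-0.192, 0.981, -0.006], [0.005, -0.006, -1.0]]
force: [0.3, 0.0, -0.4]
gripper_width: 0.0109
finger_force: 14.6
clock: 23.05
tool_pos: [0.4812, 0.0412, 0.0259]
eef_rot: [[-0.981, -0.192, -0.004], [-0.192, 0.981, -0.006], [0.005, -0.006, -1.0]]
force: [0.4, -0.4, -0.2]
gripper_width: 0.0109
finger_force: 14.6
```

```bash

python3 -m handwheel '{"moves":[0,0,-1,0,0,0,0.05,0,0,-1,0,0,0,0.05,0,0,0,0,0,0,0.05]}' 15
```

```text
clock: 23.35
tool_pos: [0.4814, 0.0411, 0.0242]
eef_rot: [[-0.981, -0.192, -0.003], [-0.192, 0.981, -0.007], [0.005, -0.006, -1.0]]
force: [-1.7, -0.7, 4.0]
gripper_width: 0.011
finger_force: 14.7
```

```bash

python3 -m handwheel '{"moves":[0,0,0,0,0,0,0.15,0,0,0,0,0,0,0.22,0,0,20,0,0,0,0.22,0,0,30,0,0,0,0.22,15.6,-27.4,10,0,0,0,0.4,15.6,-27.4,10,0,0,0,0.4,15.6,-27.4,10,0,0,0,0.4,15.6,-27.4,10,0,0,0,0.4,15.6,-27.4,5,0,0,0,0.4,15.6,-27.4,5,0,0,0,0.4,15.6,-27.4,5,0,0,0,0.4,15.6,-27.4,0,0,0,0,0.4,0,0,0,0,0,0,0.4,0,0,0,0,0,0,0.4]}' 15
python3 - <<'E'
from h import *
im,P,T=view('w12');cv2.imwrite('pics/w12c.png',im[:240,100:560,::-1])
for lo in (.008,.015,.02,.026):
    for Q in blobs(P,lo,(.5,.72,-.36,-.05)):print(lo,len(Q),rect(Q),Q.max(0).round(4))
E
```

```text
clock: 24.75
tool_pos: [0.6057, -0.178, 0.1282]
eef_rot: [[-0.982, -0.191, -0.005], [-0.191, 0.982, -0.006], [0.006, -0.005, -1.0]]
force: [-1.2, -0.0, -0.0]
gripper_width: 0.0376
finger_force: 0.0
0.008 4775 (array([ 558.2, -305.1]), array([60.9, 66. ]), 26.2) [ 0.5955 -0.2677  0.0407]
0.008 555 (array([ 565.1, -189.7]), array([20.6, 28.5]), 82.9) [ 0.5803 -0.1788  0.0332]
0.008 163 (array([ 656.4, -144. ]), array([16.2, 13.2]), 14.8) [ 0.6628 -0.1356  0.0308]
0.015 4611 (array([ 558.4, -305.6]), array([60.9, 64.9]), 26.2) [ 0.5955 -0.2698  0.0407]
0.015 375 (array([ 564.2, -188.9]), array([17.3, 25.5]), 88.5) [ 0.577  -0.18    0.0332]
0.015 121 (array([ 657.4, -142.9]), array([14.1, 10.9]), 17.5) [ 0.6628 -0.1356  0.0308]
0.02 4438 (array([ 559.3, -307.4]), array([60.9, 60.8]), 26.2) [ 0.5955 -0.2698  0.0407]
0.02 319 (array([ 564. , -189.4]), array([11.5, 25.3]), 83.1) [ 0.577  -0.183   0.0332]
0.02 88 (array([ 658.2, -142.6]), array([12.8, 10.2]), 20.2) [ 0.6628 -0.1356  0.0308]
0.026 4321 (array([ 559.3, -307.4]), array([60.9, 60.8]), 26.2) [ 0.5955 -0.2698  0.0407]
0.026 232 (array([ 562.5, -189.2]), array([10. , 20.8]), 84.5) [ 0.5728 -0.1838  0.0332]
```

View pics/w12c.png

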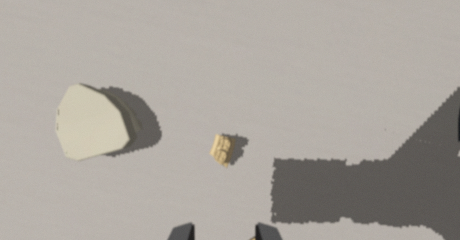

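```bash
python3 - <<'E'
from h import *
def prof(n,c,hd,L,box):
    P=np.load(f'pics/{n}.npz')['P'];i=np.load(f'pics/{n}.npz')['im'].astype(int);h=np.radians(hd);o=np.array([np.cos(h),np.sin(h)]);l=np.array([-o[1],o[0]])
    k=(i[...,0]-i[...,2]>30)&(P[...,2]>.004)&(P[...,2]<.04);B=P[k]*1000;d=B[:,:2]-c;u=d@l;v=d@o
    k=(abs(v)<16)&(abs(u)<L);u,v,z=u[k],v[k],B[k,2]
    print(n,c,'v:z',[(x,np.median(z[m]).round(1),len(z[m])) for x in range(-14,15,2) for m in [(abs(v-x)<1)&(abs(u)<L*.6)] if m.any()])
    for a in np.arange(-L,L,4):
        m=(u>a)&(u<a+4)&(z>20)
        if m.sum()>2: print('  u',a,v[m].min().round(1),v[m].max().round(1),'teeth v', np.average(v[m],weights=np.clip(z[m]-26,0,9)+1e-6).round(1))
    print('   foot u range',u.min().round(1),u.max().round(1),'outer half',u[v>6].min(),u[v>6].max(),'inner half',u[v<-6].min(),u[v<-6].max())
prof('w2',(436.1,-310.1),-131.8,24,None)
prof('w12',(564,-189.3),83.5,16,None)
prof('w12',(564,-189.3),-96.5,16,None)
im=np.load('pics/w12.npz')['im'];cv2.imwrite('pics/z12.png',cv2.resize(im[125:175,300:350,::-1],None,fx=8,fy=8,interpolation=cv2.INTER_CUBIC))
E
```

```text
w2 (436.1, -310.1) v:z [(-12, np.float64(14.8), 2), (-10, np.float64(14.2), 14), (-8, np.float64(14.1), 69), (-6, np.float64(15.4), 98), (-4, np.float64(23.5), 180), (-2, np.float64(30.6), 108), (0, np.float64(31.1), 69), (2, np.float64(31.0), 62), (4, np.float64(31.0), 53), (6, np.float64(30.9), 17)]
  u -24 -2.4 2.4 teeth v -0.4
  u -20 -6.5 3.0 teeth v -1.7
  u -16 -6.6 5.9 teeth v -0.7
  u -12 -5.0 4.8 teeth v 0.6
  u -8 -4.5 6.0 teeth v 0.8
  u -4 -4.1 6.6 teeth v 1.1
  u 0 -4.6 6.3 teeth v 1.1
  u 4 -5.2 5.1 teeth v 0.4
  u 8 -5.9 5.8 teeth v -0.5
  u 12 -6.6 4.8 teeth v -0.0
  u 16 -5.7 2.2 teeth v -0.4
  u 20 0.1 3.3 teeth v 0.7
   foot u range -23.7 21.7 outer half -21.68538647968438 2.5472520239582317 inner half -17.361130283868356 17.130497709595716
w12 (564, -189.3) v:z [(-10, np.float64(14.1), 24), (-8, np.float64(14.5), 40), (-6, np.float64(16.1), 41), (-4, np.float64(31.0), 45), (-2, np.float64(31.6), 48), (0, np.float64(31.1), 47), (2, np.float64(31.5), 45), (4, np.float64(30.9), 40), (6, np.float64(16.1), 31), (8, np.float64(14.5), 44), (10, np.float64(14.4), 7)]
  u
[... 320 characters left out ...]
3777537 12.081085382994734
w12 (564, -189.3) v:z [(-10, np.float64(14.4), 7), (-8, np.float64(14.5), 44), (-6, np.float64(16.1), 31), (-4, np.float64(30.9), 40), (-2, np.float64(31.5), 45), (0, np.float64(31.1), 47), (2, np.float64(31.6), 48), (4, np.float64(31.0), 45), (6, np.float64(16.1), 41), (8, np.float64(14.5), 40), (10, np.float64(14.1), 24)]
  u -16 -2.1 3.7 teeth v 0.7
  u -12 -5.2 5.7 teeth v 0.2
  u -8 -5.6 5.5 teeth v 0.1
  u -4 -5.7 5.6 teeth v -0.1
  u 0 -5.6 5.7 teeth v 0.2
  u 4 -5.6 5.8 teeth v 0.2
  u 8 -4.9 5.0 teeth v 0.3
  u 12 -4.0 -1.0 teeth v -2.7
   foot u range -12.6 15.4 outer half -12.081085382994736 9.009486303777537 inner half -11.783035575312615 15.43277819393
```

View pics/z12.png

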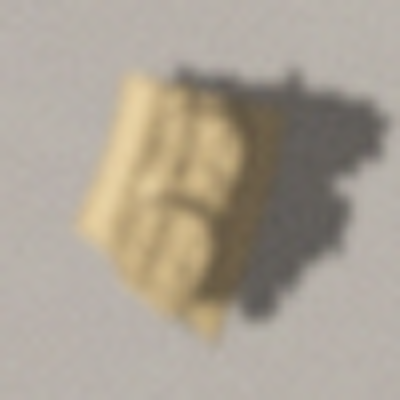

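```bash

python3 -m handwheel '{"moves":[-14,-4,-23,0,0,-5.85,0.35,-14,-4,-23,0,0,-5.85,0.35,-13.5,-3.4,-23,0,0,-5.85,0.35,0,0,0,0,0,0,0.35,0,0,0,0,0,0,0.35]}' 15
```

```text
clock: 25.3
tool_pos: [0.5649, -0.1888, 0.0609]
eef_rot: [[-0.994, 0.109, -0.005], [0.109, 0.994, -0.005], [0.004, -0.006, -1.0]]
force: [-0.1, 0.4, 1.6]
gripper_width: 0.0329
finger_force: 0.0
```

```bash
python3 -c "
from h import *
R=np.array(get_state()['eef_rot']);print(np.degrees(np.arctan2(R[1,1],R[0,1])))"
```

```text
83.72979671210466
```

```bash

python3 -m handwheel '{"moves":[-0.5,-0.5,-16,0,0,0,0.35,0,0,-15,0,0,0,0.35,0,0,-10,0,0,0,0.35,0,0,0,0,0,0,0.35,0,0,0,0,0,0,0.05,0,0,0,0,0,0,0.05,0,0,0,0,0,0,0.05,0,0,0,0,0,0,0.05,0,0,0,0,0,0,0.05]}' 15
```

```text
clock: 26.2
tool_pos: [0.5643, -0.19, 0.0194]
eef_rot: [[-0.994, 0.113, -0.005], [0.113, 0.994, -0.005], [0.004, -0.006, -1.0]]
force: [-0.3, 0.3, 3.2]
gripper_width: 0.0115
finger_force: 15.0
```

```bash

python3 -m handwheel '{"moves":[0,0,20,0,0,0,0.05,0,0,25,0,0,0,0.05,-9.4,25.9,0,0,0,7.25,0.05,-9.4,25.9,0,0,0,7.25,0.05,-9.4,25.9,0,0,0,7.25,0.05,-9.4,25.9,0,0,0,7.25,0.05,-9.4,25.9,0,0,0,7.25,0.05,-9.4,25.9,0,0,0,7.25,0.05,-9.4,25.9,0,0,0,0,0.05,-9.4,25.9,0,0,0,0,0.05,-9.4,25.9,0,0,0,0,0.05,-9.4,25.9,0,0,0,0,0.05,-9.5,25.7,0,0,0,0,0.05,0,0,0,0,0,0,0.05,0,0,0,0,0,0,0.05]}' 15
python3 - <<'E'
from h import *
s=get_state();R=np.array(s['eef_rot']);print(np.degrees(np.arctan2(R[1,1],R[0,1])))
im,P,T=view('w13');a,z=tan(im,P,(-20,45,5,60),90);k=z>60;print(k.sum(),cv2.minAreaRect(a[k].astype(np.float32)),z.max())
E
```

```text
clock: 27.7
tool_pos: [0.4606, 0.0949, 0.064]
eef_rot: [[-0.798, -0.603, -0.0], [-0.603, 0.798, -0.007], [0.005, -0.006, -1.0]]
force: [-0.7, -0.7, -0.3]
gripper_width: 0.0117
finger_force: 14.9
127.0944846975978
681 ((10.999022483825684, 29.801939010620117), (24.66367530822754, 17.429285049438477), 11.97822380065918) 78.40341387906393
```

```bash

python3 -m handwheel '{"moves":[0,0,-15,0,0,0,0.05,0,0,-12,0,0,0,0.05,0,0,-5,0,0,0,0.05,0,0,-2,0,0,0,0.05,0,0,0,0,0,0,0.05]}' 15
python3 -m handwheel '{"moves":[0,0,-2,0,0,0,0.05,0,0,-2,0,0,0,0.05,0,0,-1,0,0,0,0.05,0,0,0,0,0,0,0.05]}' 15
```

```text
clock: 28.25
tool_pos: [0.4606, 0.0946, 0.0298]
eef_rot: [[-0.799, -0.602, -0.001], [-0.602, 0.799, -0.007], [0.005, -0.005, -1.0]]
force: [0.5, -0.4, 0.2]
gripper_width: 0.0113
finger_force: 14.9
clock: 28.65
tool_pos: [0.4604, 0.0948, 0.0249]
eef_rot: [[-0.798, -0.602, -0.001], [-0.602, 0.798, -0.007], [0.005, -0.006, -1.0]]
force: [-0.4, -0.5, 0.2]
gripper_width: 0.011
finger_force: 14.9
```

```bash

python3 -m handwheel '{"moves":[0,0,-1,0,0,0,0.05,0,0,-1,0,0,0,0.05,0,0,0,0,0,0,0.05]}' 15
```

```text
clock: 28.95
tool_pos: [0.4608, 0.0949, 0.0233]
eef_rot: [[-0.798, -0.602, 0.0], [-0.602, 0.798, -0.007], [0.004, -0.006, -1.0]]
force: [-0.9, 0.2, 4.8]
gripper_width: 0.0114
finger_force: 15.0
```

```bash

python3 -m handwheel '{"moves":[0,0,0,0,0,0,0.15,0,0,0,0,0,0,0.22,0,0,20,0,0,0,0.22,0,0,30,0,0,0,0.22,26.2,-23,5,0,0,0,0.4,26.2,-23,5,0,0,0,0.4,26.2,-23,5,0,0,0,0.4,26.2,-23,5,0,0,0,0.4,26.2,-23,5,0,0,0,0.4,26.2,-23,5,0,0,0,0.4,26.2,-23,5,0,0,0,0.4,26.2,-23,5,0,0,0,0.4,26.2,-23,5,0,0,0,0.4,0,0,0,0,0,0,0.4,0,0,0,0,0,0,0.4]}' 15
python3 - <<'E'
from h import *
im,P,T=view('w14')
for lo in (.006,.012,.0155,.018,.021,.024):
    for Q in blobs(P,lo,(.6,.72,-.2,-.09)):print(lo,len(Q),rect(Q),Q.max(0).round(4))
X=np.linalg.inv(T)@[.657,-.142,.02,1];K=camera_params('wrist')['mtx'];u=(K@(X[:3]/X[2])).astype(int);print(u)
cv2.imwrite('pics/z14.png',cv2.resize(im[max(u[1]-25,0):u[1]+25,u[0]-25:u[0]+25,::-1],None,fx=8,fy=8,interpolation=cv2.INTER_CUBIC))
E
```

```text
clock: 30.45
tool_pos: [0.696, -0.1124, 0.1169]
eef_rot: [[-0.799, -0.602, -0.002], [-0.602, 0.799, -0.007], [0.006, -0.005, -1.0]]
force: [-1.3, 0.5, -0.5]
gripper_width: 0.0376
finger_force: 0.0
0.006 355 (array([ 656.8, -137.8]), array([18.2, 20.9]), 36.7) [ 0.6638 -0.1268  0.0311]
0.012 355 (array([ 656.8, -137.8]), array([18.2, 20.9]), 36.7) [ 0.6638 -0.1268  0.0311]
0.0155 288 (array([ 656.5, -137. ]), array([15.2, 19.1]), 44.8) [ 0.6638 -0.1276  0.0311]
0.018 265 (array([ 657. , -136.8]), array([13.9, 18.6]), 44.2) [ 0.6638 -0.1276  0.0311]
0.021 262 (array([ 657. , -136.8]), array([13.9, 18.6]), 44.2) [ 0.6638 -0.1276  0.0311]
0.024 206 (array([ 656.7, -136.4]), array([13.1, 17.4]), 46.7) [ 0.6632 -0.1288  0.0311]
[324 144   1]
```

View pics/z14.png

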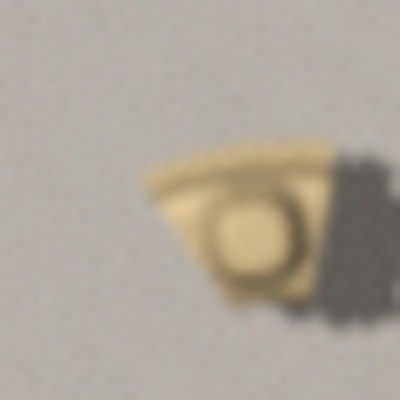

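```bash

python3 -m handwheel '{"moves":[-3.9,-2.4,-5.7,0,0,-8.25,0.4,-3.9,-2.4,-5.7,0,0,-8.25,0.4,-3.9,-2.4,-5.7,0,0,-8.25,0.4,-3.9,-2.4,-5.7,0,0,-8.25,0.4,-3.9,-2.4,-5.7,0,0,-8.25,0.4,-3.9,-2.4,-5.7,0,0,-8.25,0.4,-3.9,-2.4,-5.7,0,0,-8.25,0.4,-3.9,-2.4,-5.7,0,0,-8.25,0.4,-3.9,-2.4,-5.7,0,0,-8.25,0.4,-3.9,-2.4,-5.7,0,0,-8.25,0.4,0,0,0,0,0,0,0.4,0,0,0,0,0,0,0.4]}' 15
python3 -c "
from h import *
R=np.array(get_state()['eef_rot']);print(np.degrees(np.arctan2(R[1,1],R[0,1])))"
```

```text
clock: 31.7
tool_pos: [0.6571, -0.1355, 0.0613]
eef_rot: [[-0.705, 0.709, -0.007], [0.709, 0.705, -0.0], [0.005, -0.005, -1.0]]
force: [0.6, 0.6, 0.4]
gripper_width: 0.0377
finger_force: 0.0
44.80660776737111
```

```bash

python3 -m handwheel '{"moves":[-0.5,-0.5,-16,0,0,0,0.4,0,0,-15,0,0,0,0.4,0,0,-11,0,0,0,0.4,0,0,0,0,0,0,0.4,0,0,0,0,0,0,0.08,0,0,0,0,0,0,0.08,0,0,0,0,0,0,0.08,0,0,0,0,0,0,0.08,0,0,0,0,0,0,0.08]}' 15
```

```text
clock: 32.6
tool_pos: [0.657, -0.1367, 0.0194]
eef_rot: [[-0.701, 0.713, -0.007], [0.713, 0.701, -0.001], [0.004, -0.005, -1.0]]
force: [-0.5, 0.3, 1.6]
gripper_width: 0.0135
finger_force: 15.0
```

```bash

python3 -m handwheel '{"moves":[0,0,20,0,0,0,0.08,0,0,25,0,0,0,0.08,-21.1,21.4,0,0,0,-7.9,0.08,-21.1,21.4,0,0,0,-7.9,0.08,-21.1,21.4,0,0,0,-7.9,0.08,-21.1,21.4,0,0,0,-7.9,0.08,-21.1,21.4,0,0,0,-7.9,0.08,-21.1,21.4,0,0,0,-7.9,0.08,-21.1,21.4,0,0,0,-7.9,0.08,-21.1,21.4,0,0,0,-7.9,0.08,-21.1,21.4,0,0,0,-7.9,0.08,-21.3,21.5,0,0,0,0,0.08,0,0,0,0,0,0,0.08,0,0,0,0,0,0,0.08]}' 15
python3 - <<'E'
from h import *
s=get_state();R=np.array(s['eef_rot']);print(np.degrees(np.arctan2(R[1,1],R[0,1])))
im,P,T=view('w15');a,z=tan(im,P,(-45,45,-60,60),90);k=z>55;print(k.sum(),cv2.minAreaRect(a[k].astype(np.float32)),z.max())
k=(z<42)&(z>24)&(a[:,1]<18);print('front',cv2.minAreaRect(a[k&(a[:,0]<-12)&(abs(a[:,1])<18)].astype(np.float32)),z[k].max())
k=(z<42)&(z>24)&(a[:,1]>18);print('mol',k.sum(),cv2.minAreaRect(a[k].astype(np.float32)) if k.sum() else 0,z[k].max())
cv2.imwrite('pics/w15c.png',cv2.resize(im[100:260,230:430,::-1],None,fx=3,fy=3,interpolation=cv2.INTER_CUBIC))
E
```

```text
clock: 34.0
tool_pos: [0.4459, 0.0776, 0.0643]
eef_rot: [[0.446, 0.895, -0.002], [0.895, -0.446, 0.007], [0.005, -0.005, -1.0]]
force: [0.3, -0.4, -1.0]
gripper_width: 0.0135
finger_force: 15.0
-26.497452228062958
489 ((-9.84554672241211, 21.697118759155273), (19.558856964111328, 16.31722640991211), 32.95623779296875) 75.69436131374759
front ((-19.33084487915039, -1.4974822998046875), (12.887910842895508, 33.38339614868164), 3.3979341983795166) 37.3783109535388
mol 524 ((12.5971040725708, 31.01812171936035), (23.741458892822266, 11.633971214294434), 6.492828845977783) 37.349131818604356
```

View pics/w15c.png

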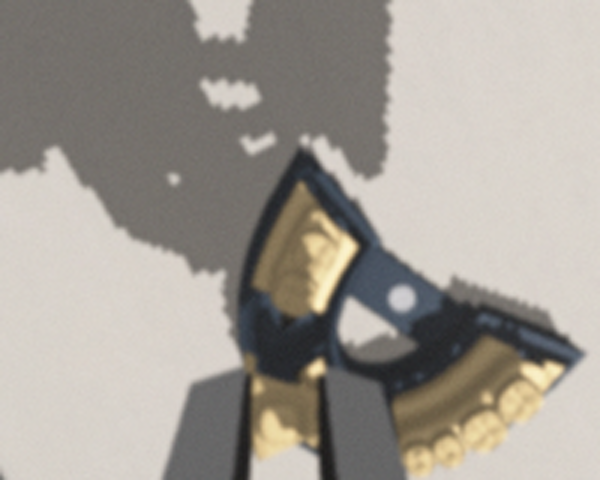

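```bash

python3 -m handwheel '{"moves":[0,0,-15,0,0,0,0.08,0,0,-12,0,0,0,0.08,0,0,-5,0,0,0,0.08,0,0,-2,0,0,0,0.08,0,0,0,0,0,0,0.08]}' 15
python3 -m handwheel '{"moves":[0,0,-2,0,0,0,0.08,0,0,-2,0,0,0,0.08,0,0,-1,0,0,0,0.08,0,0,0,0,0,0,0.08]}' 15
```

```text
clock: 34.55
tool_pos: [0.4457, 0.0773, 0.0298]
eef_rot: [[0.448, 0.894, -0.003], [0.894, -0.448, 0.007], [0.005, -0.006, -1.0]]
force: [-0.3, -0.6, -0.6]
gripper_width: 0.0136
finger_force: 15.0
clock: 34.95
tool_pos: [0.4455, 0.0774, 0.0249]
eef_rot: [[0.447, 0.894, -0.003], [0.894, -0.447, 0.007], [0.005, -0.006, -1.0]]
force: [0.3, -0.6, -0.6]
gripper_width: 0.0133
finger_force: 15.0
```

```bash

python3 -m handwheel '{"moves":[0,0,-1,0,0,0,0.08,0,0,-1,0,0,0,0.08,0,0,0,0,0,0,0.08]}' 15
python3 -m handwheel '{"moves":[0,0,0,0,0,0,0.18,0,0,0,0,0,0,0.25,0,0,20,0,0,0,0.25,0,0,30,0,0,0,0.25,-10,-20,25,0,0,0,0.25,-10,-22,15,0,0,0,0.25,0,0,0,0,0,0,0.25,0,0,0,0,0,0,0.25]}' 15
python3 - <<'E'
from h import *
im,P,T=view('w16')
a,z=tan(im,P,(-45,45,-60,60),90)
for n,b in dict(front=(-32,-8,-16,16),stump=(-16,-2,14,32),mol=(3,30,15,45),right=(-15,30,-45,-12)).items():
    k=(a[:,0]>b[0])&(a[:,0]<b[1])&(a[:,1]>b[2])&(a[:,1]<b[3])
    print(n,k.sum(),z[k].max().round(1) if k.any() else None,cv2.minAreaRect(a[k&(z>24)].astype(np.float32)) if (k&(z>24)).sum()>5 else 0)
cv2.imwrite('pics/w16c.png',cv2.resize(im[60:260,200:450,::-1],None,fx=2.4,fy=2.4,interpolation=cv2.INTER_CUBIC))
E
```

```text
clock: 35.25
tool_pos: [0.4459, 0.0775, 0.0232]
eef_rot: [[0.447, 0.894, -0.002], [0.894, -0.447, 0.007], [0.005, -0.005, -1.0]]
force: [-0.4, -0.1, 4.6]
gripper_width: 0.0136
finger_force: 15.0
clock: 36.05
tool_pos: [0.4257, 0.0353, 0.1129]
eef_rot: [[0.448, 0.894, -0.002], [0.894, -0.448, 0.007], [0.005, -0.005, -1.0]]
force: [-0.8, -0.1, -0.7]
gripper_width: 0.0237
finger_force: 0.0
front 712 37.8 ((-17.274368286132812, 0.04286766052246094), (31.970252990722656, 17.303203582763672), 89.48666381835938)
stump 298 36.3 ((-9.230331420898438, 22.354053497314453), (14.042848587036133, 16.32940101623535), 3.871917724609375)
mol 576 37.0 ((13.233532905578613, 30.55841636657715), (21.81696128845215, 11.644840240478516), 7.918501377105713)
right 996 37.9 ((3.787670135498047, -26.52610969543457), (13.953400611877441, 44.28361892700195), 68.43318939208984)
```

```bash
python3 - <<'E'
from h import *
d=np.load('pics/w16.npz');t=tray(d['P']);z=d['P'][...,2]*1000
m=np.hypot(t[...,0]+8.6,t[...,1]-21.5)<4;print('stump top',np.percentile(z[m],[10,50,90]).round(1))
E
python3 -m handwheel '{"moves":[11.8,-28.2,0,0,0,-7.44,1,11.8,-28.2,0,0,0,-7.44,1,11.8,-28.2,0,0,0,-7.44,1,11.8,-28.2,0,0,0,-7.44,1,11.8,-28.2,0,0,0,-7.44,1,11.8,-28.2,0,0,0,0,1,11.8,-28.2,0,0,0,0,1,11.8,-28.2,0,0,0,0,1,11.8,-28.2,0,0,0,0,1,11.8,-28.2,-10,0,0,0,1,11.8,-28.2,-10,0,0,0,1,11.8,-28.5,-10,0,0,0,1,0,0,0,0,0,0,1,0,0,0,0,0,0,1]}' 15
python3 - <<'E'
from h import *
s=get_state();R=np.array(s['eef_rot']);print(np.degrees(np.arctan2(R[1,1],R[0,1])))
im,P,T=view('w17')
Q=P[(P[...,2]>.035)&(P[...,2]<.046)&(abs(P[...,0]-.56)<.05)&(abs(P[...,1]+.307)<.05)];print(len(Q),rect(Q),np.median(Q[:,2]))
E
```

```text
stump top [32.1 33.2 34. ]
clock: 37.5
tool_pos: [0.5671, -0.3025, 0.0811]
eef_rot: [[0.897, 0.442, -0.0], [0.442, -0.897, 0.009], [0.004, -0.008, -1.0]]
force: [0.0, 1.1, 0.2]
gripper_width: 0.0941
finger_force: 0.0
-63.774870892002866
4807 (array([ 560.3, -307.1]), array([60.9, 60.2]), 26.0) 0.03829865732485177
```

```bash

python3 -m handwheel '{"moves":[0.2,-1,-20,0,0,0,1,0,0,-20,0,0,0,1,0,0,-14,0,0,0,1,0,0,-6,0,0,0,1,0,0,0,0,0,0,1,0,0,0,0,0,0,0.6,0,0,0,0,0,0,0.5,0,0,0,0,0,0,0.5,0,0,0,0,0,0,0.5,0,0,0,0,0,0,0.5]}' 30
```

```text
clock: 38.55
tool_pos: [0.5674, -0.3043, 0.0231]
eef_rot: [[0.897, 0.442, 0.002], [0.442, -0.897, 0.007], [0.005, -0.005, -1.0]]
force: [-0.5, 0.0, 1.2]
gripper_width: 0.0586
finger_force: 30.0
```

```bash

python3 -m handwheel '{"moves":[0,0,15,0,0,0,0.5,0,0,25,0,0,0,0.5,0,0,25,0,0,0,0.5,-7.3,28.6,0,0,0,1.8,0.5,-7.3,28.6,0,0,0,0,0.5,-7.3,28.6,0,0,0,0,0.5,-7.3,28.6,0,0,0,0,0.5,-7.3,28.6,0,0,0,0,0.5,-7.3,28.6,0,0,0,0,0.5,-7.3,28.6,0,0,0,0,0.5,-7.3,28.6,0,0,0,0,0.5,-7.3,28.6,0,0,0,0,0.5,-7.3,28.6,0,0,0,0,0.5,-7.3,28.6,0,0,0,0,0.5,-7.3,28.6,0,0,0,0,0.5,-7.1,28.9,0,0,0,0,0.5,0,0,0,0,0,0,0.5,0,0,0,0,0,0,0.5]}' 30
python3 - <<'E'
from h import *
s=get_state();R=np.array(s['eef_rot']);print(np.degrees(np.arctan2(R[1,1],R[0,1])))
im,P,T=view('w18');t=tray(P);z=P[...,2]*1000;i=im.astype(int)
k=(z>110)&(z<130)&(abs(t[...,0])<50)&(abs(t[...,1])<35)&(i.min(-1)>120);a=t[k].astype(np.float32);print(len(a),cv2.minAreaRect(a),np.median(z[k]),np.percentile(a,[.5,99.5],axis=0))
E
```

```text
clock: 40.35
tool_pos: [0.4729, 0.068, 0.0887]
eef_rot: [[0.882, 0.471, 0.003], [0.471, -0.882, 0.007], [0.006, -0.005, -1.0]]
force: [0.4, -1.2, -1.6]
gripper_width: 0.0587
finger_force: 30.0
-61.90016510456016
  return _methods._mean(a, axis=axis, dtype=dtype,
  ret = ret.dtype.type(ret / rcount)
Traceback (most recent call last):
IndexError: index -1 is out of bounds for axis 0 with size 0
```

```bash
python3 - <<'E'
from h import *
d=np.load('pics/w18.npz');P=d['P'];t=tray(P);z=P[...,2]*1000
k=(z>99)&(z<109)&(abs(t[...,0])<50)&(abs(t[...,1])<40);n,l=cv2.connectedComponents(k.astype(np.uint8));j=1+np.argmax([(l==i).sum() for i in range(1,n)]);k=l==j
a=t[k].astype(np.float32);print(len(a),cv2.minAreaRect(a),np.median(z[k]),np.percentile(a,[.5,99.5],axis=0).round(1).tolist())
E
```

```text
8419 ((11.948511123657227, -1.91339111328125), (64.42787170410156, 68.54752349853516), 39.42131805419922) 103.9219866375171 [[-24.4, -36.2], [32.8, 36.0]]
```

```bash

python3 -m handwheel '{"moves":[-0.2,-0.2,-12,0,0,0,0.5,0,0,-8,0,0,0,0.5,0,0,-4,0,0,0,0.5,0,0,-2,0,0,0,0.5,0,0,0,0,0,0,0.5]}' 30
python3 -m handwheel '{"moves":[0,0,-1,0,0,0,0.5,0,0,-1,0,0,0,0.5,0,0,0,0,0,0,0.5]}' 30
```

```text
clock: 40.9
tool_pos: [0.4724, 0.0675, 0.0616]
eef_rot: [[0.883, 0.47, 0.001], [0.47, -0.883, 0.007], [0.004, -0.006, -1.0]]
force: [0.4, 0.3, -1.6]
gripper_width: 0.0586
finger_force: 30.0
clock: 41.2
tool_pos: [0.4725, 0.0676, 0.0599]
eef_rot: [[0.883, 0.47, 0.002], [0.47, -0.883, 0.007], [0.005, -0.006, -1.0]]
force: [0.3, 0.3, -1.2]
gripper_width: 0.0583
finger_force: 30.0
```

```bash

python3 -m handwheel '{"moves":[0,0,-0.7,0,0,0,0.5,0,0,-0.5,0,0,0,0.5,0,0,0,0,0,0,0.5]}' 30
```

```text
clock: 41.5
tool_pos: [0.4727, 0.0677, 0.0591]
eef_rot: [[0.883, 0.47, 0.002], [0.47, -0.883, 0.007], [0.005, -0.005, -1.0]]
force: [-1.4, 0.2, 3.9]
gripper_width: 0.0588
finger_force: 30.0
```

```bash

python3 -m handwheel '{"moves":[0,0,0,0,0,0,0.7,0,0,0,0,0,0,0.8,0,0,0,0,0,0,0.9,0,0,0,0,0,0,0.9,0,0,15,0,0,0,0.9,0,0,25,0,0,0,0.9,0,0,30,0,0,0,0.9,-15,-8,25,0,0,0,0.9,-15,-8,10,0,0,0,0.9,0,0,0,0,0,0,0.9,0,0,0,0,0,0,0.9]}' 30
python3 - <<'E'
from h import *
im,P,T=view('w19');t=tray(P);z=P[...,2]*1000
k=(z>66)&(z<82)&(abs(t[...,0])<60)&(abs(t[...,1])<60);n,l=cv2.connectedComponents(k.astype(np.uint8));j=1+np.argmax([(l==i).sum() for i in range(1,n)]);k=l==j
a=t[k].astype(np.float32);print(len(a),cv2.minAreaRect(a),z[k].std(),np.median(z[k]))
A=np.c_[a,np.ones(len(a))];print('plane tilt deg',np.degrees(np.linalg.lstsq(A,z[k],rcond=None)[0][:2]))
for n in('upper_front','model_tray'): print(n,[(m['point'],m['conf']) for m in spot_point('wrist',n)][:2])
f,dd=grab_frame('top');
for n in ('wax_tin','dappen_dish','wheel_box'): print(n,[m['extent'] for m in masks_of('top',n)][:1])
# tray extents seen below
k=(z>8)&(z<17)&(abs(t[...,0])<50)&(abs(t[...,1])<55);print('tray',np.percentile(t[k],[0,100],axis=0))
E
```

```text
clock: 42.6
tool_pos: [0.4427, 0.0517, 0.1635]
eef_rot: [[0.883, 0.469, 0.002], [0.469, -0.883, 0.007], [0.005, -0.005, -1.0]]
force: [-0.0, 0.4, 0.1]
gripper_width: 0.0845
finger_force: 0.0
3803 ((1.9276962280273438, 0.05274772644042969), (60.078514099121094, 60.88002014160156), 89.80044555664062) 1.0383851154924384 74.31287112478968
plane tilt deg [-0.53772626  0.06286216]
upper_front []
model_tray []
wax_tin [[222.2, 180.1, 27.5, 22.1]]
dappen_dish []
wheel_box [[209.6, 243.1, 6.5, 7.8]]
tray [[-10.16876723 -44.85300835]
 [ 32.37297055  45.37455123]]
```

```bash
python3 -c "
from cell import *
print(job_done())"
```

```text
the job is handed in; nothing more can be done
None
```

All four sections are fully home in their pockets, the upper cast is released on top square to the tray (about 0.2° yaw, 0.5° tilt by depth image), and the job was handed in at about 43 s; two things to know: the front section first tipped over, after an insertion at the wrong spot that pressed about 85 N at the wrist, and was stood up and reseated, and I never went near the tin, dish or box, but only the tin was clearly re-seen in the final top-camera check.

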